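# Stock the spares case: heat sinks in order of length

### The job

Slide back the clear cover of the grey spares case and lay the four heat sinks from the green mat in it, one on each white bay mark, fins up and lengthwise along the mark, in order of length with the shortest at the end that has the orange dot and the longest at the other end. Then slide the cover fully shut. Leave the fan and the screwdriver where they are.

Things in the scene. Friction and masses are not known exactly. Their poses are not given: they have to be found in the camera images.
- case: Grey case fixed left or right of the robot, yaw within 0.2. Origin: bench level under mid bay row; x away from robot, y along row. 4 bays: white 94 (x) x 34 marks, x=0, y=-90,-30,30,90; floor 4 high, no dividers, open x+-52, y+-130. Walls 5 thick: near 33 high, sides 40. Rear x 52..165: solid, 33 high, cover slides over it. End ledges 24 high, to y+-161. All mm; heights above bench.
- cover (a joint): Clear cover, 110 x 258 mm, 4 mm thick, top 38 mm and underside 34 mm above the bench, sliding along the case's x: 0 m = fully shut, 0.105 m = fully back (stops at both ends). Starts 0 to 20 mm open. About 1.5 N of friction; stays where it is left.
- cover_handle (a point): Top middle of the red handle rib on the cover: 14 mm thick (case x), 70 mm long (case y), 20 mm high above the cover, top 58 mm above the bench. Shut, it is at x = -45 mm, y = 0 in the case's frame; fully back at x = +60 mm. Same axes as the case.
- orange_tag: Flat orange dot, 22 mm across, 2 mm thick, fixed on one end ledge of the case (case x = 0, y = +148 or -148 mm); the other ledge has a grey dot. It marks the end of the row for the shortest heat sink. Origin: centre of its underside, 24 mm above the bench.
- sink35: Copper-coloured finned heat sink, a bar 35 mm long, 22 mm wide, 24 mm high, under 0.11 kg. Origin: centre of its underside; x along its length, z up (fins on top, running lengthwise; the two long sides are flat to grip). Starts flat, fins up, at any heading, on a green mat 3 mm thick fixed to the bench.
- sink50: Blue finned heat sink, a bar 50 mm long, 22 mm wide, 24 mm high, under 0.11 kg. Origin: centre of its underside; x along its length, z up (fins on top, running lengthwise; the two long sides are flat to grip). Starts flat, fins up, at any heading, on a green mat 3 mm thick fixed to the bench.
- sink65: Silver finned heat sink, a bar 65 mm long, 22 mm wide, 24 mm high, under 0.11 kg. Origin: centre of its underside; x along its length, z up (fins on top, running lengthwise; the two long sides are flat to grip). Starts flat, fins up, at any heading, on a green mat 3 mm thick fixed to the bench.
- sink80: Black finned heat sink, a bar 80 mm long, 22 mm wide, 24 mm high, under 0.11 kg. Origin: centre of its underside; x along its length, z up (fins on top, running lengthwise; the two long sides are flat to grip). Starts flat, fins up, at any heading, on a green mat 3 mm thick fixed to the bench.
- fan: Bystander: black square fan, 80 by 80 mm, 25 mm thick, lying flat on the bench beyond the work. Origin: centre of its underside.
- screwdriver: Bystander: yellow-handled screwdriver lying on the bench beyond the work, about 0.2 m long. Origin near its middle, at bench level.
Not all that is in view belongs to the job. Of the things shaped like the sink65, the silver one is meant.

How it is judged (in metres and radians):
On the way, in this order (a step that is already met when the one before it is completed fails the run):
1. the cover is slid back at least 80 mm (value of joint cover above 0.08 m), for 0.2 s.
2. all four heat sinks lie in their bays in the right order (x of sink35 in the frame of case between -0.012 and 0.012 m and z of each of sink35, sink50, sink65, sink80 in the frame of case below 0.01 m and angle between each of sink35, sink50, sink65, sink80's own z axis and vertical below 0.12 rad and angle between the x axis of each of sink35, sink50, sink65, sink80 and the x axis of case, either way round below 0.21 rad and x of sink50 in the frame of case between -0.012 and 0.012 m and x of sink65 in the frame of case between -0.012 and 0.012 m and x of sink80 in the frame of case between -0.012 and 0.012 m and ((y of orange_tag in the frame of case above 0 m and y of sink35 in the frame of case between 0.078 and 0.102 m and y of sink50 in the frame of case between 0.018 and 0.042 m and y of sink65 in the frame of case between -0.042 and -0.018 m and y of sink80 in the frame of case between -0.102 and -0.078 m) or (y of orange_tag in the frame of case below 0 m and y of sink35 in the frame of case between -0.102 and -0.078 m and y of sink50 in the frame of case between -0.042 and -0.018 m and y of sink65 in the frame of case between 0.018 and 0.042 m and y of sink80 in the frame of case between 0.078 and 0.102 m))), for 0.2 s.
At the end, for the whole second after the job is handed in: Every heat sink lies flat, fins up, on the case floor at rest, within 12 mm of its bay's centre in case x and in case y and within 0.21 rad of the case's x (either way round), in order of length 35, 50, 65, 80 mm starting from the orange dot's end; the cover is shut to within 8 mm; nothing is held (all of step 2 and linear speed of each of sink35, sink50, sink65, sink80 below 0.01 m/s and value of joint cover below 0.008 m); the robot touches nothing.
It fails at once if the fan is moved more than 30 mm (distance of fan from where it was at the start of the episode above 0.03 m).
It fails at once if the screwdriver is moved more than 30 mm (distance of screwdriver from where it was at the start of the episode above 0.03 m).
It also fails if it takes over 118 s, if anything falls off the work surface, if the arm or the gripper's body presses on something with over 40 N, if the wrist force passes 120 N, or if a joint passes its speed limit or range.

### The arm

A 6-joint arm with a two-finger parallel gripper is mounted at the origin on the work surface. World frame = base frame: x ahead of the robot, y to its left, z up, the work surface at z = 0. Lengths are in mm, angles in rad, forces in N, time in s.
With the tool pointing down it reaches from about 225 to 875 mm from the base axis. Payload 3.4 kg.
Tool frame: the origin (TCP) lies at the very end of the fingers, on their centre line; the grasp point (between the pads) lies 19 mm behind it; z points along the fingers, x is the direction in which the jaws open and shut, and the axes are right-handed (so a half turn about z gives the same grasp; the last joint's range is limited). The gripper opens to 85 mm and grips with 20 to 120 N. Pads are 22 mm wide; open, the fingers measure 114 mm over their backs; the gripper's body (76 mm by 85 mm) begins 54 mm behind the grasp point. The pads swing forward as they close: fully open they stand 13 mm farther back than shut.
Start: joints at [1.073, 0.276, 1.505, -0, 1.361, -0.121], TCP at [211.588, 534.69, 231.328] pointing down, gripper open.
Joint ranges: [-2.89, 2.89], [-0.75, 2.08], [0.22, 2.7], [-1.18, 4.32], [0.11, 2.71], [-2.7, 2.7]. Speed limits (rad/s): [2.57, 2.57, 3.14, 3.14, 3.14, 3.14].

### API

Orientations are given as a 3x3 rotation matrix whose columns are the frame's x, y, z axes.
In Python, from rig import arm gives the robot as it stands.
- The arm moves only by the tool jog_arm, never from a script. Its argument "steps" is a list of rows, each an object of numbers: "dx", "dy", "dz": the shift along the tool's x, y, z as a fraction of full scale; "rx", "ry", "rz": the turn, a rotation vector about the tool's x, y, z as a fraction of full scale. A call has exactly 8 rows; each row shifts and turns the commanded pose from where the row before left it, along the tool's axes as they then stand; what a row does not reach is not made up. Full scale, the value 1, is 2.5 cm for a shift and 4 degrees for a turn. A row lasts 1/12 s, in which the tool goes at most 41.7 mm and 7.16 degrees, less where a joint would pass 70% of its speed; a pose out of reach is approached as far as the arm can. A call with a number of a shift or a turn outside -1 to 1 is refused whole. A call with a gripper value outside its range is refused whole. "jaw" is the finger opening in mm, from 0 to 85.4, set as the call begins (left out, the last holds). The fingers move at their own pace and stop on an object; the grip force is fixed at half the most. Time passes only in rows, so rows that do not move let the fingers close, or fill a call up. It gives the time, the measured TCP pose, the force and the opening at its end, in the units of the state.
- arm.read_state(): the state, without advancing time (a new reading comes with each control period).
- arm.get_image(name): name is "scene" or "side" or "wrist"; returns a dict with "pixels" (400x640x3 uint8, red, green, blue), "range_z" (400x640 float32, mm along the optical axis (not along the pixel's ray), 0 where there is no reading), "intrinsics" (3x3 intrinsics, pixels), "rvec" (rotation vector, rad) and "tvec" (3), from world to camera coordinates, as OpenCV has them; the wrist camera has in their place "mount" (4x4, takes a point from camera to tool coordinates, whose origin is the TCP and whose axes are the tool frame's). Camera axes: x right, y down, z forward; pixel columns grow to the right and rows downward; lengths in mm; the calibration is good to about 2 mm. A picture is of the moment at which its call begins: read the wrist's pose just before it.
- arm.close_job(): hands the job in, once; it reports no verdict.
Trained networks look in the newest picture that a camera, given by its name, has taken for a name from the list of things; names that differ only in an ending like _2 or _b are one class to them, and where a whole thing is asked for, a point or a joint stands for the part that bears it (a point fixed in the world has none). Each returns a list of dicts, best first, with "conf" (0 to 1); they miss things now and then, are a little off and sometimes report something else, mostly with a low value. They report only what shows in the picture. A call takes as long as a camera call. They do not tell look-alikes from the thing itself.
- arm.recognise(query, camera): "extent" ([left, top, right, bottom] in pixels, round what is visible of it).
- arm.regions_of(query, camera): "pixels" (400x640 bool, what is visible of it) and "extent" ([left, top, right, bottom] in pixels, round what is visible of it).
The state is a dict: "clock": time; "q": joint angles; "joint_vel": joint speeds; "effort": joint torques, N m; "tool_pos": TCP position; "eef_rot": TCP orientation; "contact_force": force on the tool from outside, world axes, zero at the start; "ft_torque": the same for the moment, N m; "width": opening from 0.0 (shut) to 1.0 (fully open).
Only numpy, scipy, OpenCV 4.12 (cv2) and the standard library are available. Lean on these libraries where they do the work, as an engineer would, in place of code of your own. Each camera call takes 0.05 s, during which the arm holds its last target.

## Working session

There is one attempt and no reset: what is moved stays moved. The work goes in short steps, Python scripts to look and compute and a tool call to move; the robot and the scene stay as the last step left them, time stands still between calls to the robot, and variables do not carry over. Pictures are saved under pics/ and viewed, and the job is handed in when it is done.

Besides the shell and the picture viewer there is one more tool, called after "Request:" as name([rows], argument=value, ...), one row to a line, values as JSON. jog_arm: Moves the arm, as the interface text tells. Shift numbers are shares of 2.5 cm and turn numbers shares of 4 degrees, none past 1 either way. Its arguments: {"type":"object","properties":{"steps":{"type":"array"},"jaw":{"type":"number"}},"required":["steps"]}

```bash
ls; mkdir -p pics; cat > h.py <<'E'
import numpy as np,cv2
from rig import arm
def grab(n,save=None):
    s=arm.read_state(); im=arm.get_image(n)
    if save: cv2.imwrite('pics/'+save+'.png',im['pixels'][:,:,::-1])
    im['T']=camT(im,s); return im,s
def camT(im,s):
    if 'mount' in im and im['mount'] is not None:
        W=np.eye(4);W[:3,:3]=np.array(s['eef_rot']);W[:3,3]=s['tool_pos'];return W@np.array(im['mount'])
    R=cv2.Rodrigues(np.array(im['rvec'],float))[0];t=np.array(im['tvec'],float).ravel()
    T=np.eye(4);T[:3,:3]=R.T;T[:3,3]=-R.T@t;return T
def cloud(im):
    K=np.array(im['intrinsics']);z=im['range_z'].astype(float)
    v,u=np.mgrid[:400,:640]
    P=np.stack([(u-K[0,2])/K[0,0]*z,(v-K[1,2])/K[1,1]*z,z],-1)
    W=P@im['T'][:3,:3].T+im['T'][:3,3]; W[z<=0]=np.nan; return W
def ray(im,u,v,h):
    K=np.array(im['intrinsics']);d=im['T'][:3,:3]@np.array([(u-K[0,2])/K[0,0],(v-K[1,2])/K[1,1],1]);o=im['T'][:3,3]
    return o+d*(h-o[2])/d[2]
def rect(W,m,zlo=None,zhi=None):
    p=W[m];p=p[~np.isnan(p[:,0])]
    if zlo is not None:p=p[(p[:,2]>zlo)&(p[:,2]<zhi)]
    r=cv2.minAreaRect(p[:,:2].astype(np.float32));c,(a,b),ang=r
    if a<b:a,b=b,a;ang+=90
    return np.round(c,1),round(a,1),round(b,1),round((ang+90)%180-90,1),len(p),np.round(np.percentile(p[:,2],[5,50,95]),1)
E
python3 - <<'E'
from h import *
for n in ('scene','side','wrist'):
    im,s=grab(n,n+'0')
print(s['clock'],s['tool_pos'],np.round(s['eef_rot'],3),s['width'])
E
```

```text
pics
0.1 [211.32354629 534.24747004 230.50974811] [[ 0.368  0.93  -0.001]
 [ 0.93  -0.368 -0.001]
 [-0.002 -0.    -1.   ]] 0.9984471930807428
```

View pics/scene0.png

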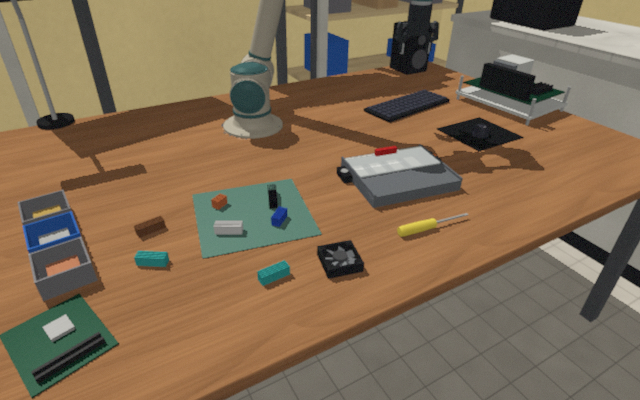

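View pics/side0.png

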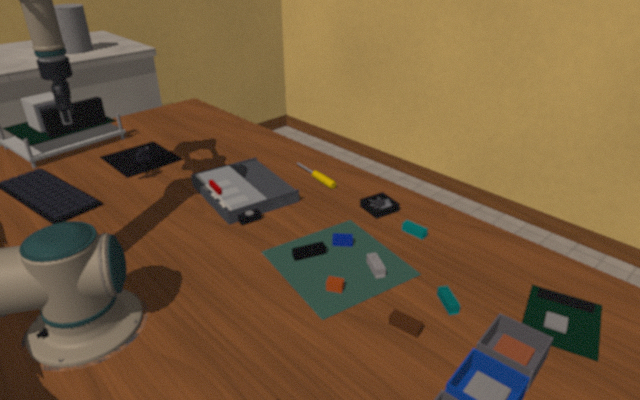

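View pics/wrist0.png

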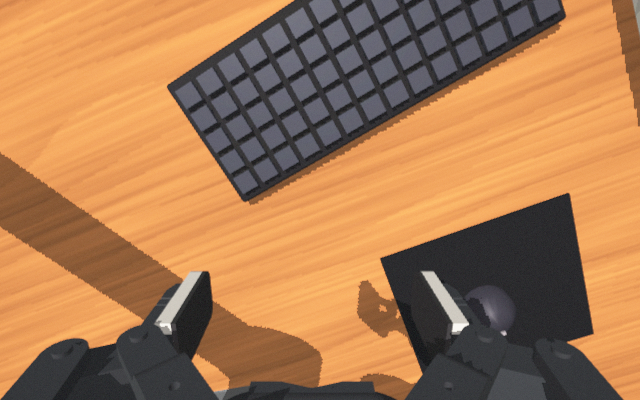

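The scene picture shows the case at about (400,172) with its red handle at (386,151), and a dark ledge with a grey dot at (346,173). The sinks on the mat are copper (220,202), blue (280,216), silver (229,228) and black (273,195). The fan is at (340,258) and the screwdriver at (430,225). Next I'll measure their positions.

```bash
python3 - <<'E'
from h import *
for n in ('scene','side'):
    im,s=grab(n); W=cloud(im)
    print(n,'cam',np.round(im['T'][:3,3]))
    for q in ('sink35','sink50','sink65','sink80','orange_tag','cover_handle','cover','case','fan','screwdriver'):
        for r in arm.regions_of(q,n)[:3]:
            m=np.array(r['pixels']).astype(bool)
            if m.sum()<5: print(q,'small');continue
            print(q,round(r['conf'],2),np.round(r['extent']).tolist(),*rect(W,m))
print(arm.read_state()['clock'])
E
```

```text
scene cam [1349. -508.  635.]
sink35 0.95 [213.0, 220.0, 242.0, 236.0] [ 554.4 -290.6] 63.2 25.0 59.7 358 [ 2.5 19.5 26.1]
sink35 0.77 [135.0, 251.0, 168.0, 269.0] [ 559.3 -472.4] 84.1 53.4 55.7 503 [-0.6 18.2 23.1]
sink35 0.7 [258.0, 260.0, 291.0, 284.0] [ 730.3 -257.9] 71.0 51.5 -87.8 516 [-0.7 18.8 23.3]
sink50 0.95 [213.0, 220.0, 242.0, 236.0] [ 554.4 -290.6] 63.2 25.0 59.7 358 [ 2.5 19.5 26.1]
sink50 0.77 [135.0, 251.0, 168.0, 269.0] [ 559.3 -472.4] 84.1 53.4 55.7 503 [-0.6 18.2 23.1]
sink50 0.7 [258.0, 260.0, 291.0, 284.0] [ 730.3 -257.9] 71.0 51.5 -87.8 516 [-0.7 18.8 23.3]
sink65 0.95 [213.0, 220.0, 242.0, 236.0] [ 554.4 -290.6] 63.2 25.0 59.7 358 [ 2.5 19.5 26.1]
sink65 0.77 [135.0, 251.0, 168.0, 269.0] [ 559.3 -472.4] 84.1 53.4 55.7 503 [-0.6 18.2 23.1]
sink65 0.7 [258.0, 260.0, 291.0, 284.0] [ 730.3 -257.9] 71.0 51.5 -87.8 516 [-0.7 18.8 23.3]
sink80 0.95 [213.0, 220.0, 242.0, 236.0] [ 554.4 -290.6] 63.2 25.0 59.7 358 [ 2.5 19.5 26.1]
sink80 0.77 [135.0, 251.0, 168.0, 269.0] [ 559.3 -472.4] 84.1 53.4 55.7 503 [-0.6 18.2 23.1]
sink80 0.7 [258.0, 260.0, 291.0, 284.0] [ 730.3
[... 2126 characters left out ...]
 77.2 752 [ 1.2 17.9 26.5]
cover_handle 0.79 [195.0, 167.0, 267.0, 210.0] [507.  231.5] 264.6 111.9 79.9 1569 [36.3 38.9 53. ]
cover 0.78 [194.0, 167.0, 267.0, 208.0] [507.7 231. ] 271.2 113.3 80.5 1602 [36.2 38.9 52.7]
case 0.9 [191.0, 155.0, 298.0, 226.0] [552.6 250.4] 384.4 224.7 80.6 4408 [ 5.9 34.7 41.3]
fan 0.98 [358.0, 190.0, 399.0, 216.0] [ 775.  -100.2] 121.0 84.3 76.3 674 [ 4.6 19.  26.6]
screwdriver 0.76 [299.0, 164.0, 335.0, 191.0] [768.4 150.6] 194.6 23.4 84.5 213 [10.  19.9 27.1]
screwdriver 0.53 [356.0, 189.0, 400.0, 218.0] [ 771.1 -117.3] 86.2 84.7 -12.8 694 [ 3.7 18.4 26.5]
screwdriver 0.49 [333.0, 232.0, 355.0, 246.0] [ 580.5 -154.3] 62.3 50.0 45.3 264 [ 4.  22.8 28.6]
1.25
```

```bash
python3 - <<'E'
from h import *
im,s=grab('wrist');print(np.round(im['mount'],3),im['intrinsics'])
T=im['T']
for u,v in((0,0),(639,0),(0,399),(639,399),(320,200)):print(np.round(ray(im,u,v,0)))
a=arm.get_image('scene')['pixels'][130:250,180:480]
cv2.imwrite('pics/zoom1.png',cv2.resize(a[:,:,::-1],None,fx=2.6,fy=2.6,interpolation=2))
E
```

```text
[[ 1.00000e+00 -0.00000e+00 -1.00000e-03  2.97000e-01]
 [ 0.00000e+00  9.51000e-01  3.10000e-01 -7.93940e+01]
 [ 0.00000e+00 -3.10000e-01  9.51000e-01 -1.42463e+02]
 [ 0.00000e+00  0.00000e+00  0.00000e+00  1.00000e+00]] [[346.85208851   0.         311.28509038]
 [  0.         346.85208851 206.11381967]
 [  0.           0.           1.        ]]
[-49. 320.   0.]
[174. 884.   0.]
[354.  15.   0.]
[679. 838.   0.]
[248. 531.   0.]
```

View pics/zoom1.png

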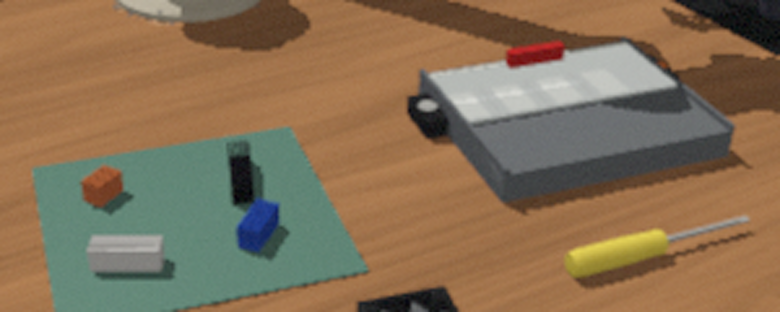

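Request:
jog_arm([
  {"dx": -0.5,"dy": 0.9,"dz": -0.2},
  {"dx": -0.5,"dy": 0.9,"dz": -0.2},
  {"dx": -0.5,"dy": 0.9,"dz": -0.2},
  {"dx": -0.5,"dy": 0.9,"dz": -0.2},
  {"dx": -0.5,"dy": 0.9,"dz": -0.2},
  {"dx": -0.5,"dy": 0.9,"dz": -0.2},
  {"dx": -0.5,"dy": 0.9,"dz": -0.2},
  {"dx": -0.5,"dy": 0.9,"dz": -0.2},
], jaw=0)

```text
$.steps[0]: bad value
```

Request:
jog_arm([
  {"dx": -0.5,"dy": 0.7},
  {"dx": -0.5,"dy": 0.7},
  {"dx": -0.5,"dy": 0.7},
  {"dx": -0.5,"dy": 0.7},
  {"dx": -0.5,"dy": 0.7},
  {"rz": -1},
  {"rz": -1},
  {"rz": -1},
])

```text
$.steps[0]: bad value
```

```bash
python3 - <<'E'
from h import *
im,s=grab('wrist','w1');W=cloud(im)
print(s['clock'],s['tool_pos'],np.round(s['eef_rot'],3),s['width'])
np.save('w1.npy',W)
for q in ('orange_tag','cover_handle','cover','case','fan','screwdriver','sink65'):
    for r in arm.regions_of(q,'wrist')[:3]:
            m=np.array(r['pixels']).astype(bool)
            if m.sum()<5: print(q,'small');continue
            print(q,round(r['conf'],2),np.round(r['extent']).tolist(),*rect(W,m))
E
```

```text
1.35 [211.58500727 534.67358758 231.3243218 ] [[ 0.368  0.93   0.   ]
 [ 0.93  -0.368  0.   ]
 [ 0.     0.    -1.   ]] 1.0033358208421943
cover_handle 0.65 [212.0, 388.0, 251.0, 400.0] [333.4 425.9] 345.8 43.0 -40.7 292 [ 0.7  7.4 16.2]
case 0.78 [214.0, 388.0, 253.0, 400.0] [333.3 425.8] 345.9 43.0 -40.6 282 [ 0.7  7.2 16.2]
```

View pics/w1.png

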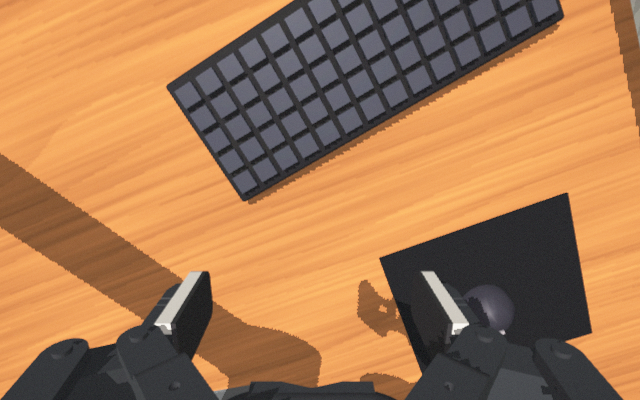

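The arm hasn't moved: the keyboard view is the same as before and both calls were refused. I'll try rows that give all six numbers.

Request:
jog_arm([
  {"dx": -0.5,"dy": 0.9,"dz": -0.2,"rx": 0,"ry": 0,"rz": 0},
  {"dx": -0.5,"dy": 0.9,"dz": -0.2,"rx": 0,"ry": 0,"rz": 0},
  {"dx": -0.5,"dy": 0.9,"dz": -0.2,"rx": 0,"ry": 0,"rz": 0},
  {"dx": -0.5,"dy": 0.9,"dz": -0.2,"rx": 0,"ry": 0,"rz": 0},
  {"dx": -0.5,"dy": 0.9,"dz": -0.2,"rx": 0,"ry": 0,"rz": 0},
  {"dx": -0.5,"dy": 0.9,"dz": -0.2,"rx": 0,"ry": 0,"rz": 0},
  {"dx": -0.5,"dy": 0.9,"dz": -0.2,"rx": 0,"ry": 0,"rz": 0},
  {"dx": -0.5,"dy": 0.9,"dz": -0.2,"rx": 0,"ry": 0,"rz": 0},
], jaw=0)

```text
clock: 2.42
tool_pos: [342.8, 374.4, 271.7]
eef_rot: [[0.368, 0.93, 0.0], [0.93, -0.368, 0.0], [0.0, 0.0, -1.0]]
contact_force: [0.3, -0.3, 0.1]
width: 0.001
```

Request:
jog_arm([
  {"dx": -0.5,"dy": 0.7,"dz": 0,"rx": 0,"ry": 0,"rz": 0},
  {"dx": -0.5,"dy": 0.7,"dz": 0,"rx": 0,"ry": 0,"rz": 0},
  {"dx": -0.5,"dy": 0.7,"dz": 0,"rx": 0,"ry": 0,"rz": 0},
  {"dx": -0.5,"dy": 0.7,"dz": 0,"rx": 0,"ry": 0,"rz": 0},
  {"dx": -0.5,"dy": 0.7,"dz": 0,"rx": 0,"ry": 0,"rz": 0},
  {"dx": 0,"dy": 0,"dz": 0,"rx": 0,"ry": 0,"rz": -1},
  {"dx": 0,"dy": 0,"dz": 0,"rx": 0,"ry": 0,"rz": -1},
  {"dx": 0,"dy": 0,"dz": 0,"rx": 0,"ry": 0,"rz": -1},
])

```text
clock: 3.08
tool_pos: [400.8, 284.7, 271.4]
eef_rot: [[0.164, 0.986, 0.0], [0.986, -0.164, 0.0], [0.0, 0.0, -1.0]]
contact_force: [0.7, 1.1, -0.3]
width: 0.003
```

```bash
python3 - <<'E'
from h import *
im,s=grab('wrist','w2');W=cloud(im)
print(s['clock'],s['tool_pos'],np.round(s['eef_rot'],3),s['width'])
np.save('w2.npy',W)
for q in ('orange_tag','cover_handle','cover','case','fan','screwdriver','sink65'):
    for r in arm.regions_of(q,'wrist')[:3]:
            m=np.array(r['pixels']).astype(bool)
            if m.sum()<5: print(q,'small');continue
            print(q,round(r['conf'],2),np.round(r['extent']).tolist(),*rect(W,m))
E
```

```text
3.0833 [400.82886654 284.65616776 271.38694331] [[ 0.164  0.986  0.   ]
 [ 0.986 -0.164  0.   ]
 [ 0.     0.    -1.   ]] 0.0032157639214775648
orange_tag 0.47 [398.0, 242.0, 412.0, 260.0] [521.7 382.3] 21.0 17.7 -4.8 200 [24.8 26.  27.2]
cover_handle 0.83 [169.0, 218.0, 394.0, 303.0] [474.4 239.9] 261.2 181.6 80.8 15388 [36.8 38.1 55.2]
cover 0.75 [170.0, 217.0, 397.0, 303.0] [475.3 239.1] 261.7 182.0 81.4 15212 [36.8 38.1 54.5]
case 0.88 [152.0, 197.0, 420.0, 364.0] [521.  227.6] 338.7 280.4 80.6 24405 [ 4.3 37.7 41.2]
sink65 0.89 [4.0, 316.0, 32.0, 355.0] [ 579.3 -174.3] 80.9 22.8 -49.2 741 [ 6.1 20.9 27.8]
sink65 0.89 [0.0, 245.0, 16.0, 312.0] [ 488.7 -140.2] 100.2 18.2 -24.3 807 [ 4.3 13.8 24.2]
```

View pics/w2.png

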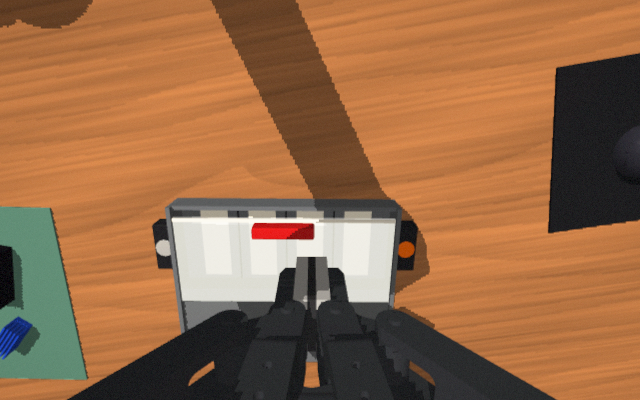

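The orange dot is at (406,249), at the +y end, and the grey dot is at (164,248). The red handle is at about (283,231). I'll compute the case frame from both dots and the handle.

```bash
python3 - <<'E'
from h import *
im,s=grab('wrist');W=cloud(im);I=im['pixels'].astype(int)
def cen(m,z):
    n,l,st,c=cv2.connectedComponentsWithStats(m.astype(np.uint8));k=1+np.argmax(st[1:,4]);return c[k],st[k],ray(im,*c[k],z)
sub=np.zeros((400,640),bool);sub[225:275,390:430]=1
o=cen(sub&(I[...,0]>150)&(I[...,2]<80)&(I[...,1]<130),26);print(o)
sub[:]=0;sub[230:265,150:175]=1
g=cen(sub&(I.min(-1)>120),26);print(g)
c=(o[2]+g[2])/2;d=o[2]-g[2];print('center',c,'len',np.hypot(*d[:2]),'yaw',np.arctan2(-d[0],d[1]))
yaw=np.arctan2(-d[0],d[1]);
rd=(I[...,0]>140)&(I[...,1]<40)&(I[...,2]<50);rd[:210]=0;rd[250:]=0
h=cen(rd,58);print('handle',h)
R=np.array([[np.cos(yaw),-np.sin(yaw)],[np.sin(yaw),np.cos(yaw)]]);print('handle in case',R.T@(h[2]-c)[:2])
p=W[rd];p=p[p[:,2]>52];q=(p[:,:2]-c[:2])@R;print(np.percentile(q,[2,50,98],axis=0),np.median(p[:,2]))
# case near/side walls in case frame
Wc=(W[...,:2]-c[:2])@R
m=(abs(W[...,2]-33)<3)&(abs(Wc[...,1])<120)&(Wc[...,0]<-40)&(Wc[...,0]>-80);print('near wall x',np.percentile(Wc[m][:,0],[2,98]),m.sum())
m=(abs(W[...,2]-40)<3)&(abs(Wc[...,0])<30);y=Wc[m][:,1];print('sides',np.percentile(y[y<-125],[2,98]),np.percentile(y[y>125],[2,98]))
E
```

```text
(array([405.52631579, 249.29473684]), array([398, 242,  16,  15, 190], dtype=int32), array([521.07446343, 382.00102204,  26.        ]))
(array([163.31067961, 248.2184466 ]), array([156, 240,  17,  17, 206], dtype=int32), array([470.05415799,  89.70698904,  26.        ]))
center [495.56431071 235.85400554  26.        ] len 296.713453174344 yaw -0.1728102730505894
handle (array([275.48180495, 230.31004367]), array([252, 224,  60,  15, 687], dtype=int32), array([457.69391755, 235.53226533,  58.        ]))
handle in case [-37.25100613  -6.82881665]
[[-39.08978479 -32.59476951]
 [-35.06180578  -9.87409148]
 [-27.91766564  17.94472146]] 57.73343274811623
near wall x [-56.29400777 -42.49774697] 1124
sides [-134.45308921 -125.2357229 ] [125.34895714 135.26283468]
```

Request:
jog_arm([
  {"dx": -0.65,"dy": 0.4,"dz": 1,"rx": 0,"ry": 0,"rz": 0.1},
  {"dx": -0.65,"dy": 0.4,"dz": 1,"rx": 0,"ry": 0,"rz": 0},
  {"dx": 0,"dy": 0,"dz": 1,"rx": 0,"ry": 0,"rz": 0},
  {"dx": 0,"dy": 0,"dz": 1,"rx": 0,"ry": 0,"rz": 0},
  {"dx": 0,"dy": 0,"dz": 1,"rx": 0,"ry": 0,"rz": 0},
  {"dx": 0,"dy": 0,"dz": 1,"rx": 0,"ry": 0,"rz": 0},
  {"dx": 0,"dy": 0,"dz": 1,"rx": 0,"ry": 0,"rz": 0},
  {"dx": 0,"dy": 0,"dz": 1,"rx": 0,"ry": 0,"rz": 0},
])

```text
clock: 4.2
tool_pos: [414.9, 249.8, 70.4]
eef_rot: [[0.174, 0.985, 0.001], [0.985, -0.174, 0.0], [0.0, 0.001, -1.0]]
contact_force: [0.8, -1.8, -0.3]
width: 0.005
```

Request:
jog_arm([
  {"dx": 0,"dy": 0,"dz": 1,"rx": 0,"ry": 0,"rz": 0},
  {"dx": 0,"dy": 0.6,"dz": 0,"rx": 0,"ry": 0,"rz": 0},
  {"dx": 0,"dy": 0.6,"dz": 0,"rx": 0,"ry": 0,"rz": 0},
  {"dx": 0,"dy": 0.6,"dz": 0,"rx": 0,"ry": 0,"rz": 0},
  {"dx": 0,"dy": 0.6,"dz": 0,"rx": 0,"ry": 0,"rz": 0},
  {"dx": 0,"dy": 0.6,"dz": 0,"rx": 0,"ry": 0,"rz": 0},
  {"dx": 0,"dy": 0.6,"dz": 0,"rx": 0,"ry": 0,"rz": 0},
  {"dx": 0,"dy": 0.6,"dz": 0,"rx": 0,"ry": 0,"rz": 0},
])

```text
clock: 4.87
tool_pos: [520.9, 231.5, 48.1]
eef_rot: [[0.174, 0.985, 0.002], [0.985, -0.174, 0.001], [0.002, 0.002, -1.0]]
contact_force: [-2.0, 0.8, -0.8]
width: -0.002
```

```bash
cat >> h.py <<'E'
C=np.array([495.56,235.85]);YAW=-0.1728
RC=np.array([[np.cos(YAW),-np.sin(YAW)],[np.sin(YAW),np.cos(YAW)]])
def tc(p): return RC.T@(np.array(p)[:2]-C)
def fc(x,y): return C+RC@np.array([x,y])
def yawt(s): R=np.array(s['eef_rot']);return np.degrees(np.arctan2(R[1,0],R[0,0]))
E
python3 - <<'E'
from h import *
s=arm.read_state();print(s['clock'],tc(s['tool_pos']),s['tool_pos'],s['contact_force'],yawt(s))
E
```

```text
4.8667 [25.71125678  0.08636184] [520.90319318 231.51424825  48.14575194] [-1.98402671  0.8238328  -0.78515457] 79.9550357191657
```

Request:
jog_arm([
  {"dx": 0,"dy": 0.3,"dz": 0,"rx": 0,"ry": 0,"rz": 0},
  {"dx": 0,"dy": 0.3,"dz": 0,"rx": 0,"ry": 0,"rz": 0},
  {"dx": 0,"dy": 0.1,"dz": 0,"rx": 0,"ry": 0,"rz": 0},
  {"dx": 0,"dy": 0,"dz": 0,"rx": 0,"ry": 0,"rz": 0},
  {"dx": 0,"dy": -0.3,"dz": 0,"rx": 0,"ry": 0,"rz": 0},
  {"dx": 0,"dy": 0,"dz": -1,"rx": 0,"ry": 0,"rz": 0},
  {"dx": 0,"dy": 0,"dz": -1,"rx": 0,"ry": 0,"rz": 0},
  {"dx": -0.4,"dy": 0,"dz": -1,"rx": 0,"ry": 0,"rz": 0},
])

```text
clock: 5.53
tool_pos: [525.4, 221.2, 122.0]
eef_rot: [[0.172, 0.985, -0.0], [0.985, -0.172, 0.001], [0.001, -0.0, -1.0]]
contact_force: [1.2, 0.0, 1.0]
width: 0.003
```

Request:
jog_arm([
  {"dx": -1,"dy": 0,"dz": -1,"rx": 0,"ry": 0,"rz": 0},
  {"dx": -1,"dy": 0,"dz": -1,"rx": 0,"ry": 0,"rz": 0},
  {"dx": -1,"dy": 0,"dz": -1,"rx": 0,"ry": 0,"rz": 0},
  {"dx": -1,"dy": 0,"dz": -1,"rx": 0,"ry": 0,"rz": 0},
  {"dx": -1,"dy": 0,"dz": -1,"rx": 0,"ry": 0,"rz": 0},
  {"dx": -1,"dy": 0,"dz": 0,"rx": 0,"ry": 0,"rz": 0},
  {"dx": -1,"dy": 0,"dz": 0,"rx": 0,"ry": 0,"rz": 0},
  {"dx": -1,"dy": 0,"dz": 0,"rx": 0,"ry": 0,"rz": 0},
], jaw=85)

```text
clock: 6.2
tool_pos: [490.5, 22.3, 247.1]
eef_rot: [[0.173, 0.985, 0.002], [0.985, -0.173, -0.0], [-0.0, 0.002, -1.0]]
contact_force: [1.1, -0.3, -0.0]
width: 0.999
```

Request:
jog_arm([
  {"dx": -1,"dy": 0,"dz": 0,"rx": 0,"ry": 0,"rz": 0},
  {"dx": -1,"dy": 0,"dz": 0,"rx": 0,"ry": 0,"rz": 0},
  {"dx": -1,"dy": 0,"dz": 0,"rx": 0,"ry": 0,"rz": 0},
  {"dx": -1,"dy": 0,"dz": 0,"rx": 0,"ry": 0,"rz": 0},
  {"dx": -1,"dy": 0,"dz": 0,"rx": 0,"ry": 0,"rz": 0},
  {"dx": -1,"dy": 0,"dz": 0,"rx": 0,"ry": 0,"rz": 0},
  {"dx": -1,"dy": 0,"dz": 0,"rx": 0,"ry": 0,"rz": 0},
  {"dx": -1,"dy": 0,"dz": 0,"rx": 0,"ry": 0,"rz": 0},
])

```text
clock: 6.87
tool_pos: [455.8, -174.4, 246.4]
eef_rot: [[0.173, 0.985, 0.0], [0.985, -0.173, -0.0], [-0.0, 0.0, -1.0]]
contact_force: [0.3, -0.1, 0.5]
width: 0.994
```

```bash
python3 - <<'E'
from h import *
im,s=grab('wrist','w3');W=cloud(im)
print(s['clock'],s['tool_pos'],yawt(s))
for r in arm.regions_of('sink65','wrist')[:8]:
            m=np.array(r['pixels']).astype(bool)
            if m.sum()<5: continue
            print(round(r['conf'],2),np.round(r['extent']).tolist(),*rect(W,m),'TOP',*rect(W,m,22,32))
grab('scene','sc3')
E
```

```text
6.8667 [ 455.8090011  -174.3714074   246.35171535] 80.04932318870334
0.91 [328.0, 148.0, 366.0, 223.0] [ 481.9 -139.9] 85.4 27.3 -21.6 1684 [ 8.2 24.4 27.8] TOP [ 478.3 -140.9] 79.4 22.3 -21.5 964 [22.9 26.7 28. ]
0.86 [319.0, 237.0, 358.0, 284.0] [ 575.  -166.2] 60.2 27.6 -48.1 1065 [ 6.4 24.1 27.7] TOP [ 570.4 -164.4] 50.2 22.9 -48.5 672 [22.7 26.3 27.9]
0.86 [61.0, 280.0, 126.0, 321.0] [ 581.  -482.1] 78.0 48.4 57.7 1682 [ 1.7 21.6 24.7] TOP [ 574.  -471.2] 65.9 24.4 58.2 767 [22.3 23.8 25.1]
0.8 [266.0, 360.0, 310.0, 390.0] [ 731.3 -256.5] 66.3 18.2 78.0 670 [ 2.3 13.7 24.2] TOP [ 734.5 -243.4] 35.6 15.8 83.2 132 [22.1 23.3 25. ]
0.65 [202.0, 149.0, 242.0, 182.0] [ 436.3 -273.9] 39.2 21.9 -60.0 683 [ 7.4 14.6 27.9] TOP [ 434.6 -270.6] 30.9 21.9 -59.6 302 [25.1 27.  28.2]
0.62 [46.0, 190.0, 107.0, 231.0] [ 457.3 -458.8] 83.4 24.2 -77.4 1232 [ 2.7 17.1 25. ] TOP [ 455.  -448.6] 61.8 22.0 -80.1 505 [22.6 24.1 25.4]
```

View pics/w3.png

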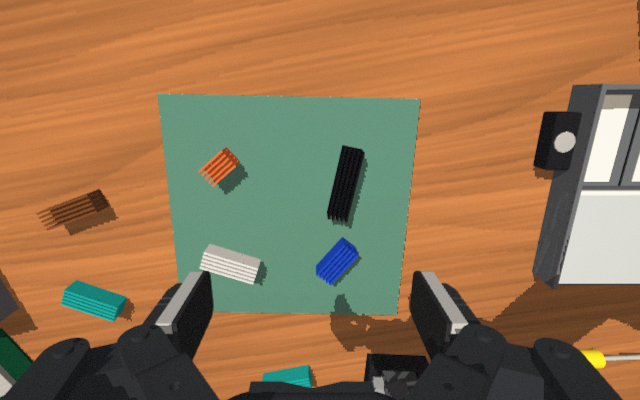

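View pics/sc3.png

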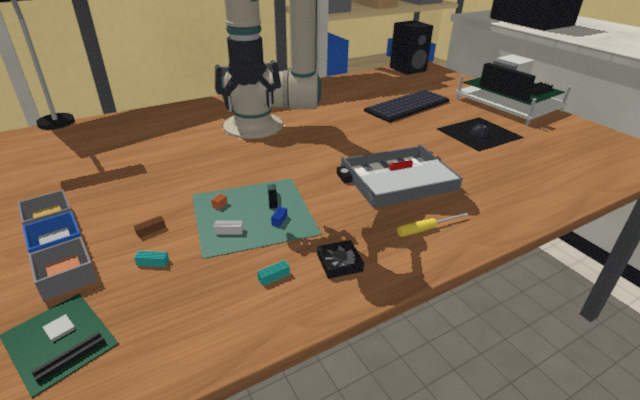

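Wrist view: black (346,184), blue (338,260), copper (220,167), silver (231,264). The cover in the scene picture stands back. I'll refine the four sinks by height segmentation within the mat.

```bash
python3 - <<'E'
from h import *
im,s=grab('wrist');W=cloud(im)
for n,(u,v) in dict(sink80=(346,184),sink50=(338,260),sink35=(220,167),sink65=(231,264)).items():
    sub=np.zeros((400,640),bool);sub[v-45:v+45,u-42:u+42]=1
    m=(sub&(W[...,2]>21)&(W[...,2]<31)).astype(np.uint8); m=cv2.morphologyEx(m,cv2.MORPH_CLOSE,np.ones((5,5)))
    k,l,st,c=cv2.connectedComponentsWithStats(m)
    i=l[v,u] or 1+np.argmax(st[1:,4])
    print(n,st[i],rect(W,(l==i),20,32))
E
```

```text
sink80 [ 328  148   37   75 1519] (array([ 478.7, -141.1]), 80.4, 22.2, -21.6, 1058, array([21.6, 26.5, 28. ]))
sink50 [317 243  42  43 815] (array([ 570.4, -164.5]), 50.3, 23.0, -49.0, 795, array([20.8, 26. , 27.9]))
sink35 [198 150  40  37 693] (array([ 435.6, -272.4]), 35.5, 22.0, -59.5, 375, array([23.8, 27. , 28.3]))
sink65 [ 200  251   59   34 1090] (array([ 552.1, -289.4]), 65.1, 23.0, 60.7, 1088, array([22.3, 26.1, 28. ]))
```

```bash
cat >> h.py <<'E'
def go(x,y,z,yaw):
    s=arm.read_state();R=np.array(s['eef_rot']);d=np.array([x,y,z])-s['tool_pos']
    t=R.T@d/25; dr=(yaw-yawt(s)+180)%360-180
    print('t',round(s['clock'],2),'q6',round(s['q'][5],2),'tot dx %.2f dy %.2f dz %.2f rz %.2f'%(*t,-dr/4),'w',round(s['width'],3),'pos',np.round(s['tool_pos'],1),'yaw',round(yawt(s),1),'case',np.round(tc(s['tool_pos']),1))
E
python3 -c "
from h import *
go(478.7,-141.1,6,68.4)"
```

```text
t 7.07 q6 -1.9 tot dx 1.43 dy 0.66 dz 9.61 rz 2.89 w 0.994 pos [ 456.2 -173.6  246.2] yaw 79.9 case [  31.7 -410.1]
```

Request:
jog_arm([
  {"dx": 0.7,"dy": 0.35,"dz": 1,"rx": 0,"ry": 0,"rz": 0},
  {"dx": 0.75,"dy": 0.3,"dz": 1,"rx": 0,"ry": 0,"rz": 0},
  {"dx": 0,"dy": 0,"dz": 1,"rx": 0,"ry": 0,"rz": 1},
  {"dx": 0,"dy": 0,"dz": 1,"rx": 0,"ry": 0,"rz": 1},
  {"dx": 0,"dy": 0,"dz": 1,"rx": 0,"ry": 0,"rz": 0.9},
  {"dx": 0,"dy": 0,"dz": 1,"rx": 0,"ry": 0,"rz": 0},
  {"dx": 0,"dy": 0,"dz": 1,"rx": 0,"ry": 0,"rz": 0},
  {"dx": 0,"dy": 0,"dz": 0.6,"rx": 0,"ry": 0,"rz": 0},
], jaw=60)

```text
clock: 7.73
tool_pos: [477.6, -138.6, 54.2]
eef_rot: [[0.366, 0.931, -0.003], [0.931, -0.366, 0.002], [0.001, -0.003, -1.0]]
contact_force: [-0.2, -0.4, -0.9]
width: 0.702
```

```bash
python3 -c "
from h import *
go(478.7,-141.1,6,68.4)"
```

```text
t 7.73 q6 -1.62 tot dx -0.08 dy 0.08 dz 1.93 rz 0.03 w 0.702 pos [ 477.6 -138.6   54.2] yaw 68.5 case [  46.7 -372. ]
```

Request:
jog_arm([
  {"dx": -0.08,"dy": 0.08,"dz": 0.6,"rx": 0,"ry": 0,"rz": 0},
  {"dx": 0,"dy": 0,"dz": 0.6,"rx": 0,"ry": 0,"rz": 0},
  {"dx": 0,"dy": 0,"dz": 0.4,"rx": 0,"ry": 0,"rz": 0},
  {"dx": 0,"dy": 0,"dz": 0.3,"rx": 0,"ry": 0,"rz": 0},
  {"dx": 0,"dy": 0,"dz": 0,"rx": 0,"ry": 0,"rz": 0},
  {"dx": 0,"dy": 0,"dz": 0,"rx": 0,"ry": 0,"rz": 0},
  {"dx": 0,"dy": 0,"dz": 0,"rx": 0,"ry": 0,"rz": 0},
  {"dx": 0,"dy": 0,"dz": 0,"rx": 0,"ry": 0,"rz": 0},
])

```text
clock: 8.4
tool_pos: [480.9, -143.7, 9.6]
eef_rot: [[0.368, 0.93, 0.002], [0.93, -0.368, -0.001], [0.0, 0.002, -1.0]]
contact_force: [-0.5, -0.6, 0.5]
width: 0.698
```

Request:
jog_arm([
  {"dx": 0,"dy": 0,"dz": 0,"rx": 0,"ry": 0,"rz": 0},
  {"dx": 0,"dy": 0,"dz": 0,"rx": 0,"ry": 0,"rz": 0},
  {"dx": 0,"dy": 0,"dz": 0,"rx": 0,"ry": 0,"rz": 0},
  {"dx": 0,"dy": 0,"dz": 0,"rx": 0,"ry": 0,"rz": 0},
  {"dx": 0,"dy": 0,"dz": 0,"rx": 0,"ry": 0,"rz": 0},
  {"dx": 0,"dy": 0,"dz": 0,"rx": 0,"ry": 0,"rz": 0},
  {"dx": 0,"dy": 0,"dz": -0.2,"rx": 0,"ry": 0,"rz": 0},
  {"dx": 0,"dy": 0,"dz": -0.6,"rx": 0,"ry": 0,"rz": 0},
], jaw=0)

```text
clock: 9.07
tool_pos: [478.5, -143.0, 27.4]
eef_rot: [[0.368, 0.93, -0.004], [0.93, -0.368, 0.002], [0.0, -0.005, -1.0]]
contact_force: [-0.3, 0.1, -1.6]
width: 0.243
```

```bash
python3 -c "
from h import *
p=fc(0,-90);print(p)
go(*p,90,80.1)"
```

```text
[480.08528123 147.19035259]
t 9.07 q6 -1.62 tot dx 10.82 dy -4.22 dz -2.48 rz -2.92 w 0.243 pos [ 478.5 -143.    27.4] yaw 68.4 case [  48.3 -376.1]
```

Request:
jog_arm([
  {"dx": 0,"dy": 0,"dz": -1,"rx": 0,"ry": 0,"rz": 0},
  {"dx": 0.8,"dy": 0,"dz": -1,"rx": 0,"ry": 0,"rz": 0},
  {"dx": 1,"dy": -0.4,"dz": -0.5,"rx": 0,"ry": 0,"rz": 0},
  {"dx": 1,"dy": -0.4,"dz": 0,"rx": 0,"ry": 0,"rz": 0},
  {"dx": 1,"dy": -0.4,"dz": 0,"rx": 0,"ry": 0,"rz": 0},
  {"dx": 1,"dy": -0.4,"dz": 0,"rx": 0,"ry": 0,"rz": 0},
  {"dx": 1,"dy": -0.4,"dz": 0,"rx": 0,"ry": 0,"rz": 0},
  {"dx": 1,"dy": -0.4,"dz": 0,"rx": 0,"ry": 0,"rz": 0},
])

```text
clock: 9.73
tool_pos: [486.5, 37.7, 91.3]
eef_rot: [[0.368, 0.93, -0.0], [0.93, -0.368, 0.0], [-0.0, -0.0, -1.0]]
contact_force: [0.1, 0.1, -0.4]
width: 0.239
```

Request:
jog_arm([
  {"dx": 1,"dy": -0.4,"dz": 0,"rx": 0,"ry": 0,"rz": 0},
  {"dx": 1,"dy": -0.4,"dz": 0,"rx": 0,"ry": 0,"rz": 0},
  {"dx": 1,"dy": -0.5,"dz": 0,"rx": 0,"ry": 0,"rz": 0},
  {"dx": 1,"dy": -0.5,"dz": 0,"rx": 0,"ry": 0,"rz": 0},
  {"dx": 0,"dy": 0,"dz": 0,"rx": 0,"ry": 0,"rz": -1},
  {"dx": 0,"dy": 0,"dz": 0,"rx": 0,"ry": 0,"rz": -1},
  {"dx": 0,"dy": 0,"dz": 0,"rx": 0,"ry": 0,"rz": -0.9},
  {"dx": 0,"dy": 0,"dz": 0,"rx": 0,"ry": 0,"rz": 0},
])

```text
clock: 10.4
tool_pos: [481.5, 146.2, 91.1]
eef_rot: [[0.172, 0.985, -0.001], [0.985, -0.172, -0.0], [-0.0, -0.001, -1.0]]
contact_force: [0.4, -0.4, -0.8]
width: 0.243
```

```bash
python3 -c "
from h import *
p=fc(0,-90)
grab('wrist','w4')
go(*p,8.5,80.1)"
```

```text
t 10.45 q6 -1.24 tot dx 0.03 dy -0.07 dz 3.31 rz -0.04 w 0.242 pos [481.7 146.1  91.2] yaw 80.0 case [  1.7 -90.8]
```

View pics/w4.png

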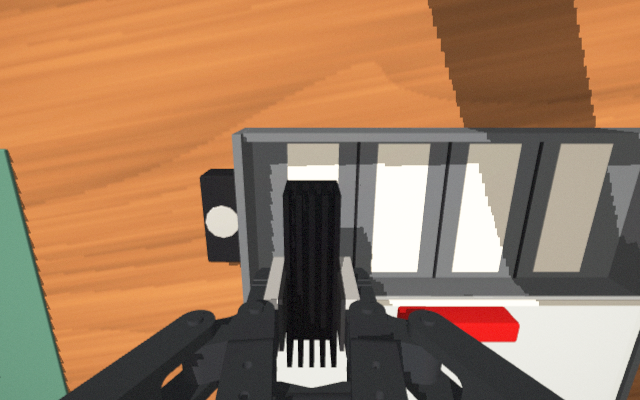

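The black sink is held centred at (312,270) over the bay next to the grey dot, and the cover is fully back. Lowering it now.

Request:
jog_arm([
  {"dx": 0,"dy": -0.06,"dz": 1,"rx": 0,"ry": 0,"rz": 0},
  {"dx": 0,"dy": 0,"dz": 1,"rx": 0,"ry": 0,"rz": 0},
  {"dx": 0,"dy": 0,"dz": 0.6,"rx": 0,"ry": 0,"rz": 0},
  {"dx": 0,"dy": 0,"dz": 0.4,"rx": 0,"ry": 0,"rz": 0},
  {"dx": 0,"dy": 0,"dz": 0.2,"rx": 0,"ry": 0,"rz": 0},
  {"dx": 0,"dy": 0,"dz": 0.1,"rx": 0,"ry": 0,"rz": 0},
  {"dx": 0,"dy": 0,"dz": 0.02,"rx": 0,"ry": 0,"rz": 0},
  {"dx": 0,"dy": 0,"dz": 0,"rx": 0,"ry": 0,"rz": 0},
])

```text
clock: 11.12
tool_pos: [479.2, 145.8, 10.3]
eef_rot: [[0.175, 0.985, -0.002], [0.985, -0.175, -0.001], [-0.001, -0.002, -1.0]]
contact_force: [-5.6, -2.4, 16.6]
width: 0.243
```

Request:
jog_arm([
  {"dx": 0,"dy": 0,"dz": 0,"rx": 0,"ry": 0,"rz": 0},
  {"dx": 0,"dy": 0,"dz": 0,"rx": 0,"ry": 0,"rz": 0},
  {"dx": 0,"dy": 0,"dz": 0,"rx": 0,"ry": 0,"rz": 0},
  {"dx": 0,"dy": 0,"dz": 0,"rx": 0,"ry": 0,"rz": 0},
  {"dx": 0,"dy": 0,"dz": -0.5,"rx": 0,"ry": 0,"rz": 0},
  {"dx": 0,"dy": 0,"dz": -1,"rx": 0,"ry": 0,"rz": 0},
  {"dx": 0,"dy": 0,"dz": -1,"rx": 0,"ry": 0,"rz": 0},
  {"dx": 0,"dy": 0,"dz": -1,"rx": 0,"ry": 0,"rz": 0},
], jaw=42)

```text
clock: 11.78
tool_pos: [480.2, 146.2, 96.3]
eef_rot: [[0.174, 0.985, -0.001], [0.985, -0.174, -0.0], [-0.0, -0.001, -1.0]]
contact_force: [1.7, 0.4, -0.2]
width: 0.492
```

```bash
python3 -c "
from h import *
go(570.4,-164.5,100,41)"
```

```text
t 11.78 q6 -1.24 tot dx -11.61 dy 5.71 dz -0.15 rz 9.75 w 0.492 pos [480.2 146.2  96.3] yaw 80.0 case [  0.3 -91. ]
```

Request:
jog_arm([
  {"dx": -1,"dy": 0.5,"dz": 0,"rx": 0,"ry": 0,"rz": 0},
  {"dx": -1,"dy": 0.5,"dz": 0,"rx": 0,"ry": 0,"rz": 0},
  {"dx": -1,"dy": 0.5,"dz": 0,"rx": 0,"ry": 0,"rz": 0},
  {"dx": -1,"dy": 0.5,"dz": 0,"rx": 0,"ry": 0,"rz": 0},
  {"dx": -1,"dy": 0.5,"dz": 0,"rx": 0,"ry": 0,"rz": 0},
  {"dx": -1,"dy": 0.5,"dz": 0,"rx": 0,"ry": 0,"rz": 0},
  {"dx": -1,"dy": 0.5,"dz": 0,"rx": 0,"ry": 0,"rz": 0},
  {"dx": -1,"dy": 0.5,"dz": 0,"rx": 0,"ry": 0,"rz": 0},
], jaw=60)

```text
clock: 12.45
tool_pos: [544.5, -69.5, 95.5]
eef_rot: [[0.174, 0.985, -0.0], [0.985, -0.174, 0.0], [0.0, -0.0, -1.0]]
contact_force: [-0.6, 0.1, -0.1]
width: 0.703
```

Request:
jog_arm([
  {"dx": -0.9,"dy": 0.43,"dz": 0,"rx": 0,"ry": 0,"rz": 0},
  {"dx": -0.9,"dy": 0.43,"dz": 0,"rx": 0,"ry": 0,"rz": 0},
  {"dx": -0.9,"dy": 0.43,"dz": 0,"rx": 0,"ry": 0,"rz": 0},
  {"dx": -0.9,"dy": 0.42,"dz": 0,"rx": 0,"ry": 0,"rz": 0},
  {"dx": 0,"dy": 0,"dz": 0,"rx": 0,"ry": 0,"rz": 1},
  {"dx": 0,"dy": 0,"dz": 0,"rx": 0,"ry": 0,"rz": 1},
  {"dx": 0,"dy": 0,"dz": 0,"rx": 0,"ry": 0,"rz": 1},
  {"dx": 0,"dy": 0,"dz": 0,"rx": 0,"ry": 0,"rz": 1},
])

```text
clock: 13.12
tool_pos: [570.6, -164.5, 95.2]
eef_rot: [[0.442, 0.897, -0.001], [0.897, -0.442, 0.001], [0.0, -0.001, -1.0]]
contact_force: [0.0, 1.2, 0.6]
width: 0.702
```

Request:
jog_arm([
  {"dx": 0,"dy": 0,"dz": 0.4,"rx": 0,"ry": 0,"rz": 1},
  {"dx": 0,"dy": 0,"dz": 0.4,"rx": 0,"ry": 0,"rz": 1},
  {"dx": 0,"dy": 0,"dz": 0.4,"rx": 0,"ry": 0,"rz": 1},
  {"dx": 0,"dy": 0,"dz": 0.4,"rx": 0,"ry": 0,"rz": 1},
  {"dx": 0,"dy": 0,"dz": 0.2,"rx": 0,"ry": 0,"rz": 1},
  {"dx": 0,"dy": 0,"dz": 0,"rx": 0,"ry": 0,"rz": 0.75},
  {"dx": 0,"dy": 0,"dz": 0,"rx": 0,"ry": 0,"rz": 0},
  {"dx": 0,"dy": 0,"dz": 0,"rx": 0,"ry": 0,"rz": 0},
])

```text
clock: 13.78
tool_pos: [570.8, -164.1, 50.5]
eef_rot: [[0.754, 0.657, -0.0], [0.657, -0.754, 0.0], [-0.0, -0.0, -1.0]]
contact_force: [-0.4, 0.1, 0.4]
width: 0.704
```

```bash
python3 -c "
from h import *
go(570.4,-164.5,6.5,41)"
```

```text
t 13.78 q6 -1.11 tot dx -0.02 dy 0.00 dz 1.76 rz 0.02 w 0.704 pos [ 570.8 -164.1   50.5] yaw 41.1 case [ 142.9 -381.1]
```

Request:
jog_arm([
  {"dx": 0,"dy": 0,"dz": 0.6,"rx": 0,"ry": 0,"rz": 0},
  {"dx": 0,"dy": 0,"dz": 0.5,"rx": 0,"ry": 0,"rz": 0},
  {"dx": 0,"dy": 0,"dz": 0.4,"rx": 0,"ry": 0,"rz": 0},
  {"dx": 0,"dy": 0,"dz": 0.25,"rx": 0,"ry": 0,"rz": 0},
  {"dx": 0,"dy": 0,"dz": 0,"rx": 0,"ry": 0,"rz": 0},
  {"dx": 0,"dy": 0,"dz": 0,"rx": 0,"ry": 0,"rz": 0},
  {"dx": 0,"dy": 0,"dz": 0,"rx": 0,"ry": 0,"rz": 0},
  {"dx": 0,"dy": 0,"dz": 0,"rx": 0,"ry": 0,"rz": 0},
])

```text
clock: 14.45
tool_pos: [571.4, -164.3, 7.7]
eef_rot: [[0.755, 0.656, 0.001], [0.656, -0.755, -0.0], [0.001, 0.001, -1.0]]
contact_force: [0.4, 0.9, 0.4]
width: 0.708
```

Request:
jog_arm([
  {"dx": 0,"dy": 0,"dz": 0,"rx": 0,"ry": 0,"rz": 0},
  {"dx": 0,"dy": 0,"dz": 0,"rx": 0,"ry": 0,"rz": 0},
  {"dx": 0,"dy": 0,"dz": 0,"rx": 0,"ry": 0,"rz": 0},
  {"dx": 0,"dy": 0,"dz": 0,"rx": 0,"ry": 0,"rz": 0},
  {"dx": 0,"dy": 0,"dz": 0,"rx": 0,"ry": 0,"rz": 0},
  {"dx": 0,"dy": 0,"dz": 0,"rx": 0,"ry": 0,"rz": 0},
  {"dx": 0,"dy": 0,"dz": -0.5,"rx": 0,"ry": 0,"rz": 0},
  {"dx": 0,"dy": 0,"dz": -1,"rx": 0,"ry": 0,"rz": 0},
], jaw=0)

```text
clock: 15.12
tool_pos: [568.0, -163.0, 41.7]
eef_rot: [[0.755, 0.656, -0.007], [0.656, -0.755, 0.003], [-0.003, -0.007, -1.0]]
contact_force: [-0.0, 0.7, -0.2]
width: 0.239
```

```bash
python3 -c "
from h import *
p=fc(0,30)
go(*p,90,80.1)"
```

```text
t 15.12 q6 -1.11 tot dx 9.21 dy -14.71 dz -1.86 rz -9.77 w 0.239 pos [ 568.  -163.    41.7] yaw 41.0 case [ 140.  -380.5]
```

Request:
jog_arm([
  {"dx": 0,"dy": 0,"dz": -1,"rx": 0,"ry": 0,"rz": 0},
  {"dx": 0,"dy": 0,"dz": -1,"rx": 0,"ry": 0,"rz": 0},
  {"dx": 0.6,"dy": -1,"dz": 0,"rx": 0,"ry": 0,"rz": 0},
  {"dx": 0.6,"dy": -1,"dz": 0,"rx": 0,"ry": 0,"rz": 0},
  {"dx": 0.6,"dy": -1,"dz": 0,"rx": 0,"ry": 0,"rz": 0},
  {"dx": 0.6,"dy": -1,"dz": 0,"rx": 0,"ry": 0,"rz": 0},
  {"dx": 0.6,"dy": -1,"dz": 0,"rx": 0,"ry": 0,"rz": 0},
  {"dx": 0.6,"dy": -1,"dz": 0,"rx": 0,"ry": 0,"rz": 0},
])

```text
clock: 15.78
tool_pos: [539.4, 9.4, 94.1]
eef_rot: [[0.755, 0.656, -0.001], [0.656, -0.755, 0.0], [-0.001, -0.001, -1.0]]
contact_force: [0.6, 0.3, -0.2]
width: 0.24
```

Request:
jog_arm([
  {"dx": 0.6,"dy": -1,"dz": 0,"rx": 0,"ry": 0,"rz": 0},
  {"dx": 0.6,"dy": -1,"dz": 0,"rx": 0,"ry": 0,"rz": 0},
  {"dx": 0.6,"dy": -1,"dz": 0,"rx": 0,"ry": 0,"rz": 0},
  {"dx": 0.6,"dy": -1,"dz": 0,"rx": 0,"ry": 0,"rz": 0},
  {"dx": 0.6,"dy": -1,"dz": 0,"rx": 0,"ry": 0,"rz": 0},
  {"dx": 0.6,"dy": -1,"dz": 0,"rx": 0,"ry": 0,"rz": 0},
  {"dx": 0.6,"dy": -1,"dz": 0,"rx": 0,"ry": 0,"rz": 0},
  {"dx": 0.6,"dy": -1,"dz": 0,"rx": 0,"ry": 0,"rz": 0},
])

```text
clock: 16.45
tool_pos: [498.7, 239.0, 94.2]
eef_rot: [[0.755, 0.656, -0.001], [0.656, -0.755, -0.0], [-0.001, -0.0, -1.0]]
contact_force: [0.7, 0.2, -1.4]
width: 0.239
```

Request:
jog_arm([
  {"dx": 0.8,"dy": -0.7,"dz": 0,"rx": 0,"ry": 0,"rz": 0},
  {"dx": 0,"dy": 0,"dz": 0,"rx": 0,"ry": 0,"rz": -1},
  {"dx": 0,"dy": 0,"dz": 0,"rx": 0,"ry": 0,"rz": -1},
  {"dx": 0,"dy": 0,"dz": 0,"rx": 0,"ry": 0,"rz": -1},
  {"dx": 0,"dy": 0,"dz": 0,"rx": 0,"ry": 0,"rz": -1},
  {"dx": 0,"dy": 0,"dz": 0,"rx": 0,"ry": 0,"rz": -1},
  {"dx": 0,"dy": 0,"dz": 0,"rx": 0,"ry": 0,"rz": -1},
  {"dx": 0,"dy": 0,"dz": 0,"rx": 0,"ry": 0,"rz": -1},
])

```text
clock: 17.12
tool_pos: [502.7, 264.0, 94.0]
eef_rot: [[0.355, 0.935, -0.001], [0.935, -0.355, -0.0], [-0.001, -0.001, -1.0]]
contact_force: [0.5, -0.5, -1.0]
width: 0.244
```

Request:
jog_arm([
  {"dx": 0,"dy": 0,"dz": 0,"rx": 0,"ry": 0,"rz": -1},
  {"dx": 0,"dy": 0,"dz": 0,"rx": 0,"ry": 0,"rz": -1},
  {"dx": 0,"dy": 0,"dz": 0,"rx": 0,"ry": 0,"rz": -0.77},
  {"dx": 0,"dy": 0,"dz": 0,"rx": 0,"ry": 0,"rz": 0},
  {"dx": 0,"dy": 0,"dz": 0,"rx": 0,"ry": 0,"rz": 0},
  {"dx": 0,"dy": 0,"dz": 0,"rx": 0,"ry": 0,"rz": 0},
  {"dx": 0,"dy": 0,"dz": 0,"rx": 0,"ry": 0,"rz": 0},
  {"dx": 0,"dy": 0,"dz": 0,"rx": 0,"ry": 0,"rz": 0},
])

```text
clock: 17.78
tool_pos: [503.1, 264.1, 94.5]
eef_rot: [[0.173, 0.985, -0.0], [0.985, -0.173, 0.0], [0.0, -0.0, -1.0]]
contact_force: [0.5, -0.5, -0.9]
width: 0.243
```

```bash
python3 -c "
from h import *
p=fc(0,30)
grab('wrist','w5')
go(*p,9.5,80.1)"
```

```text
t 17.83 q6 -1.04 tot dx 0.03 dy -0.10 dz 3.40 rz -0.01 w 0.242 pos [503.2 264.1  94.5] yaw 80.1 case [ 2.6 29.2]
```

View pics/w5.png

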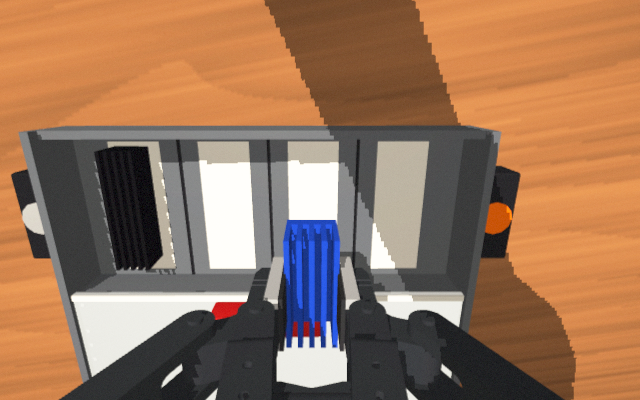

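The blue sink is held centred over bay y=+30. The black one lies in its bay at (130,208), flat.

Request:
jog_arm([
  {"dx": 0.02,"dy": -0.1,"dz": 1,"rx": 0,"ry": 0,"rz": 0},
  {"dx": 0,"dy": 0,"dz": 1,"rx": 0,"ry": 0,"rz": 0},
  {"dx": 0,"dy": 0,"dz": 0.6,"rx": 0,"ry": 0,"rz": 0},
  {"dx": 0,"dy": 0,"dz": 0.4,"rx": 0,"ry": 0,"rz": 0},
  {"dx": 0,"dy": 0,"dz": 0.2,"rx": 0,"ry": 0,"rz": 0},
  {"dx": 0,"dy": 0,"dz": 0.15,"rx": 0,"ry": 0,"rz": 0},
  {"dx": 0,"dy": 0,"dz": 0.05,"rx": 0,"ry": 0,"rz": 0},
  {"dx": 0,"dy": 0,"dz": 0,"rx": 0,"ry": 0,"rz": 0},
])

```text
clock: 18.5
tool_pos: [501.3, 265.3, 10.0]
eef_rot: [[0.172, 0.985, 0.001], [0.985, -0.172, 0.0], [0.001, 0.001, -1.0]]
contact_force: [-0.4, 0.6, -0.5]
width: 0.243
```

Request:
jog_arm([
  {"dx": 0,"dy": 0,"dz": 0,"rx": 0,"ry": 0,"rz": 0},
  {"dx": 0,"dy": 0,"dz": 0,"rx": 0,"ry": 0,"rz": 0},
  {"dx": 0,"dy": 0,"dz": 0,"rx": 0,"ry": 0,"rz": 0},
  {"dx": 0,"dy": 0,"dz": 0,"rx": 0,"ry": 0,"rz": 0},
  {"dx": 0,"dy": 0,"dz": -0.5,"rx": 0,"ry": 0,"rz": 0},
  {"dx": 0,"dy": 0,"dz": -1,"rx": 0,"ry": 0,"rz": 0},
  {"dx": 0,"dy": 0,"dz": -1,"rx": 0,"ry": 0,"rz": 0},
  {"dx": 0,"dy": 0,"dz": -1,"rx": 0,"ry": 0,"rz": 0},
], jaw=42)

```text
clock: 19.17
tool_pos: [500.5, 264.9, 98.0]
eef_rot: [[0.172, 0.985, -0.001], [0.985, -0.172, -0.0], [-0.0, -0.0, -1.0]]
contact_force: [-0.1, 0.2, 0.4]
width: 0.5
```

```bash
python3 -c "
from h import *
go(435.6,-272.4,100,30.5)"
```

```text
t 19.17 q6 -1.03 tot dx -21.62 dy 1.14 dz -0.08 rz 12.40 w 0.5 pos [500.5 264.9  98. ] yaw 80.1 case [-0.1 29.5]
```

Request:
jog_arm([
  {"dx": -1,"dy": 0.05,"dz": 0,"rx": 0,"ry": 0,"rz": 0},
  {"dx": -1,"dy": 0.05,"dz": 0,"rx": 0,"ry": 0,"rz": 0},
  {"dx": -1,"dy": 0.05,"dz": 0,"rx": 0,"ry": 0,"rz": 0},
  {"dx": -1,"dy": 0.05,"dz": 0,"rx": 0,"ry": 0,"rz": 0},
  {"dx": -1,"dy": 0.05,"dz": 0,"rx": 0,"ry": 0,"rz": 0},
  {"dx": -1,"dy": 0.05,"dz": 0,"rx": 0,"ry": 0,"rz": 0},
  {"dx": -1,"dy": 0.05,"dz": 0,"rx": 0,"ry": 0,"rz": 0},
  {"dx": -1,"dy": 0.05,"dz": 0,"rx": 0,"ry": 0,"rz": 0},
], jaw=60)

```text
clock: 19.83
tool_pos: [476.0, 65.2, 97.4]
eef_rot: [[0.172, 0.985, 0.001], [0.985, -0.172, 0.0], [0.0, 0.001, -1.0]]
contact_force: [-0.1, 0.1, -0.5]
width: 0.702
```

Request:
jog_arm([
  {"dx": -1,"dy": 0.05,"dz": 0,"rx": 0,"ry": 0,"rz": 0},
  {"dx": -1,"dy": 0.05,"dz": 0,"rx": 0,"ry": 0,"rz": 0},
  {"dx": -1,"dy": 0.05,"dz": 0,"rx": 0,"ry": 0,"rz": 0},
  {"dx": -1,"dy": 0.05,"dz": 0,"rx": 0,"ry": 0,"rz": 0},
  {"dx": -1,"dy": 0.05,"dz": 0,"rx": 0,"ry": 0,"rz": 0},
  {"dx": -1,"dy": 0.05,"dz": 0,"rx": 0,"ry": 0,"rz": 0},
  {"dx": -1,"dy": 0.05,"dz": 0,"rx": 0,"ry": 0,"rz": 0},
  {"dx": -1,"dy": 0.05,"dz": 0,"rx": 0,"ry": 0,"rz": 0},
])

```text
clock: 20.5
tool_pos: [451.4, -133.7, 97.4]
eef_rot: [[0.172, 0.985, 0.001], [0.985, -0.172, -0.0], [-0.0, 0.001, -1.0]]
contact_force: [-0.3, 0.9, -0.9]
width: 0.707
```

Request:
jog_arm([
  {"dx": -1,"dy": 0.05,"dz": 0,"rx": 0,"ry": 0,"rz": 0},
  {"dx": -1,"dy": 0.05,"dz": 0,"rx": 0,"ry": 0,"rz": 0},
  {"dx": -1,"dy": 0.05,"dz": 0,"rx": 0,"ry": 0,"rz": 0},
  {"dx": -1,"dy": 0.05,"dz": 0,"rx": 0,"ry": 0,"rz": 0},
  {"dx": -1,"dy": 0.05,"dz": 0,"rx": 0,"ry": 0,"rz": 0},
  {"dx": -0.6,"dy": 0.05,"dz": 0,"rx": 0,"ry": 0,"rz": 0},
  {"dx": 0,"dy": 0,"dz": 0,"rx": 0,"ry": 0,"rz": 1},
  {"dx": 0,"dy": 0,"dz": 0,"rx": 0,"ry": 0,"rz": 1},
])

```text
clock: 21.17
tool_pos: [434.9, -272.6, 97.1]
eef_rot: [[0.313, 0.95, 0.0], [0.95, -0.313, 0.0], [0.0, 0.0, -1.0]]
contact_force: [-0.9, 0.1, -0.8]
width: 0.698
```

Request:
jog_arm([
  {"dx": 0,"dy": 0,"dz": 0,"rx": 0,"ry": 0,"rz": 1},
  {"dx": 0,"dy": 0,"dz": 0,"rx": 0,"ry": 0,"rz": 1},
  {"dx": 0,"dy": 0,"dz": 0,"rx": 0,"ry": 0,"rz": 1},
  {"dx": 0,"dy": 0,"dz": 0,"rx": 0,"ry": 0,"rz": 1},
  {"dx": 0,"dy": 0,"dz": 0,"rx": 0,"ry": 0,"rz": 1},
  {"dx": 0,"dy": 0,"dz": 0,"rx": 0,"ry": 0,"rz": 1},
  {"dx": 0,"dy": 0,"dz": 0,"rx": 0,"ry": 0,"rz": 1},
  {"dx": 0,"dy": 0,"dz": 0,"rx": 0,"ry": 0,"rz": 1},
])

```text
clock: 21.83
tool_pos: [435.0, -271.2, 97.2]
eef_rot: [[0.767, 0.641, 0.0], [0.641, -0.767, 0.0], [0.0, -0.0, -1.0]]
contact_force: [-1.3, -0.4, -0.5]
width: 0.701
```

Request:
jog_arm([
  {"dx": 0,"dy": 0,"dz": 0.4,"rx": 0,"ry": 0,"rz": 1},
  {"dx": 0,"dy": 0,"dz": 0.4,"rx": 0,"ry": 0,"rz": 1},
  {"dx": 0,"dy": 0,"dz": 0.4,"rx": 0,"ry": 0,"rz": 0.4},
  {"dx": 0,"dy": 0,"dz": 0.4,"rx": 0,"ry": 0,"rz": 0},
  {"dx": 0,"dy": 0,"dz": 0.3,"rx": 0,"ry": 0,"rz": 0},
  {"dx": 0,"dy": 0,"dz": 0,"rx": 0,"ry": 0,"rz": 0},
  {"dx": 0,"dy": 0,"dz": 0,"rx": 0,"ry": 0,"rz": 0},
  {"dx": 0,"dy": 0,"dz": 0,"rx": 0,"ry": 0,"rz": 0},
])

```text
clock: 22.5
tool_pos: [435.3, -271.8, 49.8]
eef_rot: [[0.862, 0.508, 0.001], [0.508, -0.862, -0.0], [0.0, 0.001, -1.0]]
contact_force: [0.4, 0.1, -0.8]
width: 0.705
```

```bash
python3 -c "
from h import *
grab('wrist','w6')
go(435.6,-272.4,6.5,30.5)"
```

```text
t 22.55 q6 -1.23 tot dx -0.00 dy 0.02 dz 1.74 rz 0.00 w 0.703 pos [ 435.4 -271.9   50. ] yaw 30.5 case [  28.  -510.5]
```

View pics/w6.png

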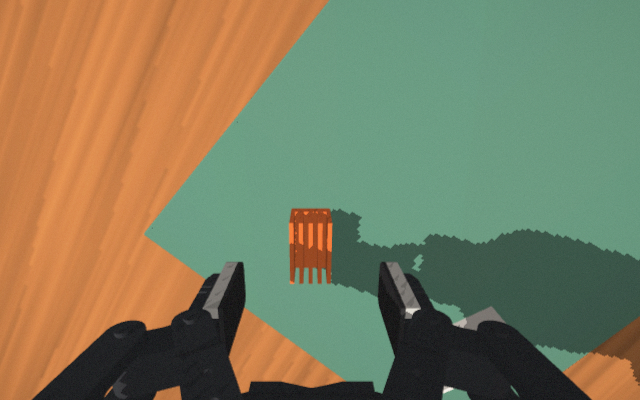

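The copper sink is centred and square between the jaws, at (311,247). Descending to grip it.

Request:
jog_arm([
  {"dx": 0,"dy": 0,"dz": 0.6,"rx": 0,"ry": 0,"rz": 0},
  {"dx": 0,"dy": 0,"dz": 0.5,"rx": 0,"ry": 0,"rz": 0},
  {"dx": 0,"dy": 0,"dz": 0.4,"rx": 0,"ry": 0,"rz": 0},
  {"dx": 0,"dy": 0,"dz": 0.25,"rx": 0,"ry": 0,"rz": 0},
  {"dx": 0,"dy": 0,"dz": 0,"rx": 0,"ry": 0,"rz": 0},
  {"dx": 0,"dy": 0,"dz": 0,"rx": 0,"ry": 0,"rz": 0},
  {"dx": 0,"dy": 0,"dz": 0,"rx": 0,"ry": 0,"rz": 0},
  {"dx": 0,"dy": 0,"dz": 0,"rx": 0,"ry": 0,"rz": 0},
])

```text
clock: 23.22
tool_pos: [435.5, -272.0, 6.4]
eef_rot: [[0.862, 0.507, 0.001], [0.507, -0.862, -0.001], [0.001, 0.001, -1.0]]
contact_force: [-0.2, -0.2, 0.4]
width: 0.705
```

Request:
jog_arm([
  {"dx": 0,"dy": 0,"dz": 0,"rx": 0,"ry": 0,"rz": 0},
  {"dx": 0,"dy": 0,"dz": 0,"rx": 0,"ry": 0,"rz": 0},
  {"dx": 0,"dy": 0,"dz": 0,"rx": 0,"ry": 0,"rz": 0},
  {"dx": 0,"dy": 0,"dz": 0,"rx": 0,"ry": 0,"rz": 0},
  {"dx": 0,"dy": 0,"dz": 0,"rx": 0,"ry": 0,"rz": 0},
  {"dx": 0,"dy": 0,"dz": 0,"rx": 0,"ry": 0,"rz": 0},
  {"dx": 0,"dy": 0,"dz": -0.5,"rx": 0,"ry": 0,"rz": 0},
  {"dx": 0,"dy": 0,"dz": -1,"rx": 0,"ry": 0,"rz": 0},
], jaw=0)

```text
clock: 23.88
tool_pos: [432.8, -269.9, 41.1]
eef_rot: [[0.862, 0.507, -0.006], [0.507, -0.862, 0.005], [-0.002, -0.007, -1.0]]
contact_force: [-0.3, 0.1, -0.4]
width: 0.244
```

```bash
python3 -c "
from h import *
p=fc(0,90)
go(*p,92,80.1)"
```

```text
t 23.88 q6 -1.23 tot dx 14.75 dy -18.92 dz -1.94 rz -12.40 w 0.244 pos [ 432.8 -269.9   41.1] yaw 30.5 case [  25.2 -509. ]
```

Request:
jog_arm([
  {"dx": 0,"dy": 0,"dz": -1,"rx": 0,"ry": 0,"rz": 0},
  {"dx": 0,"dy": 0,"dz": -1,"rx": 0,"ry": 0,"rz": 0},
  {"dx": 0.735,"dy": -0.95,"dz": 0,"rx": 0,"ry": 0,"rz": 0},
  {"dx": 0.735,"dy": -0.95,"dz": 0,"rx": 0,"ry": 0,"rz": 0},
  {"dx": 0.735,"dy": -0.95,"dz": 0,"rx": 0,"ry": 0,"rz": 0},
  {"dx": 0.735,"dy": -0.95,"dz": 0,"rx": 0,"ry": 0,"rz": 0},
  {"dx": 0.735,"dy": -0.95,"dz": 0,"rx": 0,"ry": 0,"rz": 0},
  {"dx": 0.735,"dy": -0.95,"dz": 0,"rx": 0,"ry": 0,"rz": 0},
])

```text
clock: 24.55
tool_pos: [457.3, -91.4, 93.0]
eef_rot: [[0.862, 0.507, -0.0], [0.507, -0.862, 0.0], [-0.0, -0.001, -1.0]]
contact_force: [0.1, -0.3, -0.2]
width: 0.246
```

Request:
jog_arm([
  {"dx": 0.735,"dy": -0.95,"dz": 0,"rx": 0,"ry": 0,"rz": 0},
  {"dx": 0.735,"dy": -0.95,"dz": 0,"rx": 0,"ry": 0,"rz": 0},
  {"dx": 0.735,"dy": -0.95,"dz": 0,"rx": 0,"ry": 0,"rz": 0},
  {"dx": 0.735,"dy": -0.95,"dz": 0,"rx": 0,"ry": 0,"rz": 0},
  {"dx": 0.735,"dy": -0.95,"dz": 0,"rx": 0,"ry": 0,"rz": 0},
  {"dx": 0.735,"dy": -0.95,"dz": 0,"rx": 0,"ry": 0,"rz": 0},
  {"dx": 0.735,"dy": -0.95,"dz": 0,"rx": 0,"ry": 0,"rz": 0},
  {"dx": 0.735,"dy": -0.95,"dz": 0,"rx": 0,"ry": 0,"rz": 0},
])

```text
clock: 25.22
tool_pos: [487.5, 146.9, 92.9]
eef_rot: [[0.862, 0.508, -0.001], [0.508, -0.862, -0.0], [-0.001, -0.0, -1.0]]
contact_force: [-0.1, 0.5, -0.5]
width: 0.245
```

Request:
jog_arm([
  {"dx": 0.735,"dy": -0.95,"dz": 0,"rx": 0,"ry": 0,"rz": 0},
  {"dx": 0.735,"dy": -0.95,"dz": 0,"rx": 0,"ry": 0,"rz": 0},
  {"dx": 0.735,"dy": -0.95,"dz": 0,"rx": 0,"ry": 0,"rz": 0},
  {"dx": 0.735,"dy": -0.95,"dz": 0,"rx": 0,"ry": 0,"rz": 0},
  {"dx": 0.735,"dy": -0.95,"dz": 0,"rx": 0,"ry": 0,"rz": 0},
  {"dx": 0.735,"dy": -0.95,"dz": 0,"rx": 0,"ry": 0,"rz": 0},
  {"dx": 0,"dy": 0,"dz": 0,"rx": 0,"ry": 0,"rz": -1},
  {"dx": 0,"dy": 0,"dz": 0,"rx": 0,"ry": 0,"rz": -1},
])

```text
clock: 25.88
tool_pos: [510.3, 326.0, 92.4]
eef_rot: [[0.779, 0.627, -0.001], [0.627, -0.779, -0.0], [-0.001, -0.0, -1.0]]
contact_force: [0.2, -0.1, -0.5]
width: 0.242
```

Request:
jog_arm([
  {"dx": 0,"dy": 0,"dz": 0,"rx": 0,"ry": 0,"rz": -1},
  {"dx": 0,"dy": 0,"dz": 0,"rx": 0,"ry": 0,"rz": -1},
  {"dx": 0,"dy": 0,"dz": 0,"rx": 0,"ry": 0,"rz": -1},
  {"dx": 0,"dy": 0,"dz": 0,"rx": 0,"ry": 0,"rz": -1},
  {"dx": 0,"dy": 0,"dz": 0,"rx": 0,"ry": 0,"rz": -1},
  {"dx": 0,"dy": 0,"dz": 0,"rx": 0,"ry": 0,"rz": -1},
  {"dx": 0,"dy": 0,"dz": 0,"rx": 0,"ry": 0,"rz": -1},
  {"dx": 0,"dy": 0,"dz": 0,"rx": 0,"ry": 0,"rz": -1},
])

```text
clock: 26.55
tool_pos: [510.2, 324.0, 92.7]
eef_rot: [[0.331, 0.944, -0.001], [0.944, -0.331, -0.0], [-0.001, -0.001, -1.0]]
contact_force: [-0.2, -0.2, -0.2]
width: 0.246
```

Request:
jog_arm([
  {"dx": 0,"dy": 0,"dz": 0,"rx": 0,"ry": 0,"rz": -1},
  {"dx": 0,"dy": 0,"dz": 0,"rx": 0,"ry": 0,"rz": -1},
  {"dx": 0,"dy": 0,"dz": 0,"rx": 0,"ry": 0,"rz": -0.4},
  {"dx": 0,"dy": 0,"dz": 0,"rx": 0,"ry": 0,"rz": 0},
  {"dx": 0,"dy": 0,"dz": 0,"rx": 0,"ry": 0,"rz": 0},
  {"dx": 0,"dy": 0,"dz": 0,"rx": 0,"ry": 0,"rz": 0},
  {"dx": 0,"dy": 0,"dz": 0,"rx": 0,"ry": 0,"rz": 0},
  {"dx": 0,"dy": 0,"dz": 0,"rx": 0,"ry": 0,"rz": 0},
])

```text
clock: 27.22
tool_pos: [510.6, 324.1, 93.2]
eef_rot: [[0.172, 0.985, -0.0], [0.985, -0.172, 0.0], [-0.0, -0.0, -1.0]]
contact_force: [-0.1, 0.2, -0.0]
width: 0.245
```

```bash
python3 -c "
from h import *
p=fc(0,90)
grab('wrist','w7')
go(*p,9.5,80.1)"
```

```text
t 27.27 q6 -0.95 tot dx 0.02 dy 0.01 dz 3.35 rz -0.01 w 0.241 pos [510.6 324.1  93.3] yaw 80.1 case [-0.3 89.6]
```

View pics/w7.png

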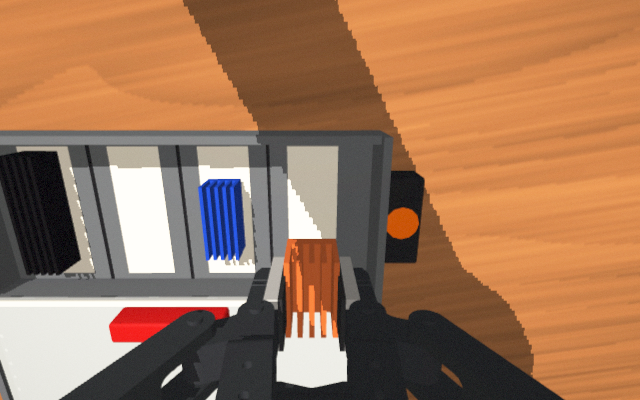

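The copper sink is held over the last bay, beside the orange dot at (403,223). The blue one sits straight in its bay at (225,220). Lowering.

Request:
jog_arm([
  {"dx": 0,"dy": 0,"dz": 1,"rx": 0,"ry": 0,"rz": 0},
  {"dx": 0,"dy": 0,"dz": 1,"rx": 0,"ry": 0,"rz": 0},
  {"dx": 0,"dy": 0,"dz": 0.6,"rx": 0,"ry": 0,"rz": 0},
  {"dx": 0,"dy": 0,"dz": 0.4,"rx": 0,"ry": 0,"rz": 0},
  {"dx": 0,"dy": 0,"dz": 0.2,"rx": 0,"ry": 0,"rz": 0},
  {"dx": 0,"dy": 0,"dz": 0.12,"rx": 0,"ry": 0,"rz": 0},
  {"dx": 0,"dy": 0,"dz": 0.04,"rx": 0,"ry": 0,"rz": 0},
  {"dx": 0,"dy": 0,"dz": 0,"rx": 0,"ry": 0,"rz": 0},
])

```text
clock: 27.93
tool_pos: [511.2, 324.5, 9.9]
eef_rot: [[0.172, 0.985, 0.001], [0.985, -0.172, 0.001], [0.001, 0.001, -1.0]]
contact_force: [-0.1, -0.6, -0.5]
width: 0.246
```

Request:
jog_arm([
  {"dx": 0,"dy": 0,"dz": 0,"rx": 0,"ry": 0,"rz": 0},
  {"dx": 0,"dy": 0,"dz": 0,"rx": 0,"ry": 0,"rz": 0},
  {"dx": 0,"dy": 0,"dz": 0,"rx": 0,"ry": 0,"rz": 0},
  {"dx": 0,"dy": 0,"dz": 0,"rx": 0,"ry": 0,"rz": 0},
  {"dx": 0,"dy": 0,"dz": -0.5,"rx": 0,"ry": 0,"rz": 0},
  {"dx": 0,"dy": 0,"dz": -1,"rx": 0,"ry": 0,"rz": 0},
  {"dx": 0,"dy": 0,"dz": -1,"rx": 0,"ry": 0,"rz": 0},
  {"dx": 0,"dy": 0,"dz": -1,"rx": 0,"ry": 0,"rz": 0},
], jaw=42)

```text
clock: 28.6
tool_pos: [510.4, 324.0, 97.7]
eef_rot: [[0.172, 0.985, -0.001], [0.985, -0.172, -0.0], [-0.0, -0.001, -1.0]]
contact_force: [0.3, 0.0, -0.1]
width: 0.492
```

```bash
python3 -c "
from h import *
go(552.1,-289.4,100,-29.3)"
```

```text
t 28.6 q6 -0.95 tot dx -23.88 dy 5.87 dz -0.09 rz 27.35 w 0.492 pos [510.4 324.   97.7] yaw 80.1 case [-0.6 89.4]
```

Request:
jog_arm([
  {"dx": -1,"dy": 0.245,"dz": 0,"rx": 0,"ry": 0,"rz": 0},
  {"dx": -1,"dy": 0.245,"dz": 0,"rx": 0,"ry": 0,"rz": 0},
  {"dx": -1,"dy": 0.245,"dz": 0,"rx": 0,"ry": 0,"rz": 0},
  {"dx": -1,"dy": 0.245,"dz": 0,"rx": 0,"ry": 0,"rz": 0},
  {"dx": -1,"dy": 0.245,"dz": 0,"rx": 0,"ry": 0,"rz": 0},
  {"dx": -1,"dy": 0.245,"dz": 0,"rx": 0,"ry": 0,"rz": 0},
  {"dx": -1,"dy": 0.245,"dz": 0,"rx": 0,"ry": 0,"rz": 0},
  {"dx": -1,"dy": 0.245,"dz": 0,"rx": 0,"ry": 0,"rz": 0},
], jaw=60)

```text
clock: 29.27
tool_pos: [524.4, 117.5, 97.1]
eef_rot: [[0.172, 0.985, 0.001], [0.985, -0.172, 0.0], [0.0, 0.001, -1.0]]
contact_force: [0.7, -0.3, 0.0]
width: 0.702
```

Request:
jog_arm([
  {"dx": -1,"dy": 0.245,"dz": 0,"rx": 0,"ry": 0,"rz": 0},
  {"dx": -1,"dy": 0.245,"dz": 0,"rx": 0,"ry": 0,"rz": 0},
  {"dx": -1,"dy": 0.245,"dz": 0,"rx": 0,"ry": 0,"rz": 0},
  {"dx": -1,"dy": 0.245,"dz": 0,"rx": 0,"ry": 0,"rz": 0},
  {"dx": -1,"dy": 0.245,"dz": 0,"rx": 0,"ry": 0,"rz": 0},
  {"dx": -1,"dy": 0.245,"dz": 0,"rx": 0,"ry": 0,"rz": 0},
  {"dx": -1,"dy": 0.245,"dz": 0,"rx": 0,"ry": 0,"rz": 0},
  {"dx": -1,"dy": 0.245,"dz": 0,"rx": 0,"ry": 0,"rz": 0},
])

```text
clock: 29.93
tool_pos: [538.3, -88.0, 97.1]
eef_rot: [[0.172, 0.985, 0.001], [0.985, -0.172, -0.0], [0.0, 0.001, -1.0]]
contact_force: [-0.5, -0.1, 0.4]
width: 0.703
```

Request:
jog_arm([
  {"dx": -1,"dy": 0.245,"dz": 0,"rx": 0,"ry": 0,"rz": 0},
  {"dx": -1,"dy": 0.245,"dz": 0,"rx": 0,"ry": 0,"rz": 0},
  {"dx": -1,"dy": 0.245,"dz": 0,"rx": 0,"ry": 0,"rz": 0},
  {"dx": -1,"dy": 0.245,"dz": 0,"rx": 0,"ry": 0,"rz": 0},
  {"dx": -1,"dy": 0.245,"dz": 0,"rx": 0,"ry": 0,"rz": 0},
  {"dx": -1,"dy": 0.245,"dz": 0,"rx": 0,"ry": 0,"rz": 0},
  {"dx": -1,"dy": 0.245,"dz": 0,"rx": 0,"ry": 0,"rz": 0},
  {"dx": -0.9,"dy": 0.245,"dz": 0,"rx": 0,"ry": 0,"rz": 0},
])

```text
clock: 30.6
tool_pos: [552.5, -291.4, 97.0]
eef_rot: [[0.173, 0.985, 0.0], [0.985, -0.173, -0.0], [-0.0, 0.0, -1.0]]
contact_force: [-0.1, 0.5, -0.3]
width: 0.702
```

Request:
jog_arm([
  {"dx": 0,"dy": 0,"dz": 0,"rx": 0,"ry": 0,"rz": 1},
  {"dx": 0,"dy": 0,"dz": 0,"rx": 0,"ry": 0,"rz": 1},
  {"dx": 0,"dy": 0,"dz": 0,"rx": 0,"ry": 0,"rz": 1},
  {"dx": 0,"dy": 0,"dz": 0,"rx": 0,"ry": 0,"rz": 1},
  {"dx": 0,"dy": 0,"dz": 0,"rx": 0,"ry": 0,"rz": 1},
  {"dx": 0,"dy": 0,"dz": 0,"rx": 0,"ry": 0,"rz": 1},
  {"dx": 0,"dy": 0,"dz": 0,"rx": 0,"ry": 0,"rz": 1},
  {"dx": 0,"dy": 0,"dz": 0,"rx": 0,"ry": 0,"rz": 1},
])

```text
clock: 31.27
tool_pos: [552.6, -289.7, 96.9]
eef_rot: [[0.671, 0.742, 0.0], [0.742, -0.671, -0.0], [0.0, 0.0, -1.0]]
contact_force: [0.2, 1.4, -0.9]
width: 0.704
```

Request:
jog_arm([
  {"dx": 0,"dy": 0,"dz": 0,"rx": 0,"ry": 0,"rz": 1},
  {"dx": 0,"dy": 0,"dz": 0,"rx": 0,"ry": 0,"rz": 1},
  {"dx": 0,"dy": 0,"dz": 0,"rx": 0,"ry": 0,"rz": 1},
  {"dx": 0,"dy": 0,"dz": 0,"rx": 0,"ry": 0,"rz": 1},
  {"dx": 0,"dy": 0,"dz": 0,"rx": 0,"ry": 0,"rz": 1},
  {"dx": 0,"dy": 0,"dz": 0,"rx": 0,"ry": 0,"rz": 1},
  {"dx": 0,"dy": 0,"dz": 0,"rx": 0,"ry": 0,"rz": 1},
  {"dx": 0,"dy": 0,"dz": 0,"rx": 0,"ry": 0,"rz": 1},
])

```text
clock: 31.93
tool_pos: [552.6, -289.7, 97.0]
eef_rot: [[0.962, 0.274, 0.0], [0.274, -0.962, -0.0], [0.0, 0.0, -1.0]]
contact_force: [-0.5, -0.1, -0.7]
width: 0.707
```

Request:
jog_arm([
  {"dx": 0,"dy": 0,"dz": 0,"rx": 0,"ry": 0,"rz": 1},
  {"dx": 0,"dy": 0,"dz": 0,"rx": 0,"ry": 0,"rz": 1},
  {"dx": 0,"dy": 0,"dz": 0,"rx": 0,"ry": 0,"rz": 1},
  {"dx": 0,"dy": 0,"dz": 0,"rx": 0,"ry": 0,"rz": 1},
  {"dx": 0,"dy": 0,"dz": 0,"rx": 0,"ry": 0,"rz": 1},
  {"dx": 0,"dy": 0,"dz": 0,"rx": 0,"ry": 0,"rz": 1},
  {"dx": 0,"dy": 0,"dz": 0,"rx": 0,"ry": 0,"rz": 1},
  {"dx": 0,"dy": 0,"dz": 0,"rx": 0,"ry": 0,"rz": 1},
])

```text
clock: 32.6
tool_pos: [552.6, -289.7, 97.0]
eef_rot: [[0.961, -0.277, 0.0], [-0.277, -0.961, -0.0], [0.0, -0.0, -1.0]]
contact_force: [-1.1, -0.0, -0.5]
width: 0.703
```

Request:
jog_arm([
  {"dx": 0,"dy": 0,"dz": 0.4,"rx": 0,"ry": 0,"rz": 1},
  {"dx": 0,"dy": 0,"dz": 0.4,"rx": 0,"ry": 0,"rz": 1},
  {"dx": 0,"dy": 0,"dz": 0.4,"rx": 0,"ry": 0,"rz": 1},
  {"dx": 0,"dy": 0,"dz": 0.4,"rx": 0,"ry": 0,"rz": 0.35},
  {"dx": 0,"dy": 0,"dz": 0.2,"rx": 0,"ry": 0,"rz": 0},
  {"dx": 0,"dy": 0,"dz": 0,"rx": 0,"ry": 0,"rz": 0},
  {"dx": 0,"dy": 0,"dz": 0,"rx": 0,"ry": 0,"rz": 0},
  {"dx": 0,"dy": 0,"dz": 0,"rx": 0,"ry": 0,"rz": 0},
])

```text
clock: 33.27
tool_pos: [553.0, -290.0, 52.3]
eef_rot: [[0.872, -0.489, 0.001], [-0.489, -0.872, -0.0], [0.001, -0.0, -1.0]]
contact_force: [-0.6, -0.1, -0.1]
width: 0.701
```

```bash
python3 -c "
from h import *
grab('wrist','w8')
go(552.1,-289.4,6.5,-29.3)"
```

```text
t 33.32 q6 -0.08 tot dx -0.05 dy -0.00 dz 1.84 rz 0.01 w 0.698 pos [ 553.1 -290.    52.4] yaw -29.3 case [ 147.1 -508.1]
```

View pics/w8.png

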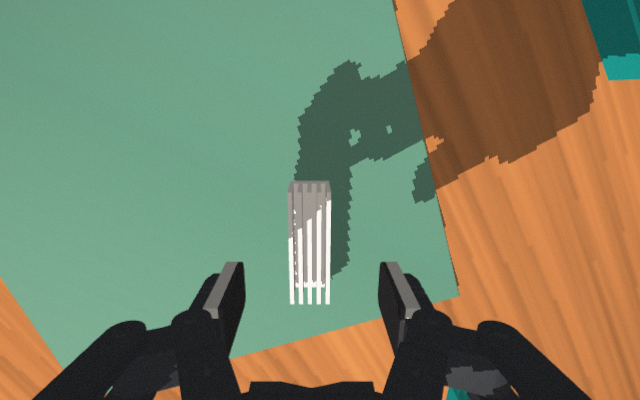

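The silver sink is centred and square between the jaws, at (310,245).

Request:
jog_arm([
  {"dx": -0.04,"dy": 0,"dz": 0.6,"rx": 0,"ry": 0,"rz": 0},
  {"dx": 0,"dy": 0,"dz": 0.5,"rx": 0,"ry": 0,"rz": 0},
  {"dx": 0,"dy": 0,"dz": 0.4,"rx": 0,"ry": 0,"rz": 0},
  {"dx": 0,"dy": 0,"dz": 0.33,"rx": 0,"ry": 0,"rz": 0},
  {"dx": 0,"dy": 0,"dz": 0,"rx": 0,"ry": 0,"rz": 0},
  {"dx": 0,"dy": 0,"dz": 0,"rx": 0,"ry": 0,"rz": 0},
  {"dx": 0,"dy": 0,"dz": 0,"rx": 0,"ry": 0,"rz": 0},
  {"dx": 0,"dy": 0,"dz": 0,"rx": 0,"ry": 0,"rz": 0},
])

```text
clock: 33.98
tool_pos: [552.3, -289.6, 6.8]
eef_rot: [[0.872, -0.489, 0.001], [-0.489, -0.872, -0.001], [0.001, 0.0, -1.0]]
contact_force: [-0.1, -0.4, 0.0]
width: 0.7
```

Request:
jog_arm([
  {"dx": 0,"dy": 0,"dz": 0,"rx": 0,"ry": 0,"rz": 0},
  {"dx": 0,"dy": 0,"dz": 0,"rx": 0,"ry": 0,"rz": 0},
  {"dx": 0,"dy": 0,"dz": 0,"rx": 0,"ry": 0,"rz": 0},
  {"dx": 0,"dy": 0,"dz": 0,"rx": 0,"ry": 0,"rz": 0},
  {"dx": 0,"dy": 0,"dz": 0,"rx": 0,"ry": 0,"rz": 0},
  {"dx": 0,"dy": 0,"dz": 0,"rx": 0,"ry": 0,"rz": 0},
  {"dx": 0,"dy": 0,"dz": -0.5,"rx": 0,"ry": 0,"rz": 0},
  {"dx": 0,"dy": 0,"dz": -1,"rx": 0,"ry": 0,"rz": 0},
], jaw=0)

```text
clock: 34.65
tool_pos: [549.2, -287.6, 40.5]
eef_rot: [[0.872, -0.49, -0.007], [-0.49, -0.872, 0.005], [-0.008, -0.001, -1.0]]
contact_force: [0.6, 0.1, -2.0]
width: 0.239
```

```bash
python3 -c "
from h import *
p=fc(0,-30)
go(*p,92,-99.9)"
```

```text
t 34.65 q6 -0.08 tot dx -11.74 dy -16.08 dz -1.95 rz 17.65 w 0.239 pos [ 549.2 -287.6   40.5] yaw -29.3 case [ 142.8 -506.4]
```

Request:
jog_arm([
  {"dx": 0,"dy": 0,"dz": -1,"rx": 0,"ry": 0,"rz": 0},
  {"dx": 0,"dy": 0,"dz": -1,"rx": 0,"ry": 0,"rz": 0},
  {"dx": -0.66,"dy": -0.9,"dz": 0,"rx": 0,"ry": 0,"rz": 0},
  {"dx": -0.66,"dy": -0.9,"dz": 0,"rx": 0,"ry": 0,"rz": 0},
  {"dx": -0.66,"dy": -0.9,"dz": 0,"rx": 0,"ry": 0,"rz": 0},
  {"dx": -0.66,"dy": -0.9,"dz": 0,"rx": 0,"ry": 0,"rz": 0},
  {"dx": -0.66,"dy": -0.9,"dz": 0,"rx": 0,"ry": 0,"rz": 0},
  {"dx": -0.66,"dy": -0.9,"dz": 0,"rx": 0,"ry": 0,"rz": 0},
])

```text
clock: 35.32
tool_pos: [530.7, -121.7, 93.1]
eef_rot: [[0.872, -0.49, -0.001], [-0.49, -0.872, 0.0], [-0.001, -0.0, -1.0]]
contact_force: [0.3, 0.2, -0.6]
width: 0.243
```

Request:
jog_arm([
  {"dx": -0.66,"dy": -0.9,"dz": 0,"rx": 0,"ry": 0,"rz": 0},
  {"dx": -0.66,"dy": -0.9,"dz": 0,"rx": 0,"ry": 0,"rz": 0},
  {"dx": -0.66,"dy": -0.9,"dz": 0,"rx": 0,"ry": 0,"rz": 0},
  {"dx": -0.66,"dy": -0.9,"dz": 0,"rx": 0,"ry": 0,"rz": 0},
  {"dx": -0.66,"dy": -0.9,"dz": 0,"rx": 0,"ry": 0,"rz": 0},
  {"dx": -0.66,"dy": -0.9,"dz": 0,"rx": 0,"ry": 0,"rz": 0},
  {"dx": -0.66,"dy": -0.9,"dz": 0,"rx": 0,"ry": 0,"rz": 0},
  {"dx": -0.66,"dy": -0.9,"dz": 0,"rx": 0,"ry": 0,"rz": 0},
])

```text
clock: 35.98
tool_pos: [503.7, 99.8, 93.2]
eef_rot: [[0.872, -0.49, -0.001], [-0.49, -0.872, 0.0], [-0.001, 0.0, -1.0]]
contact_force: [0.7, -0.7, -1.3]
width: 0.243
```

Request:
jog_arm([
  {"dx": -0.66,"dy": -0.9,"dz": 0,"rx": 0,"ry": 0,"rz": 0},
  {"dx": -0.66,"dy": -0.9,"dz": 0,"rx": 0,"ry": 0,"rz": 0},
  {"dx": -0.66,"dy": -0.9,"dz": 0,"rx": 0,"ry": 0,"rz": 0},
  {"dx": -0.64,"dy": -0.8,"dz": 0,"rx": 0,"ry": 0,"rz": 0},
  {"dx": 0,"dy": 0,"dz": 0,"rx": 0,"ry": 0,"rz": 1},
  {"dx": 0,"dy": 0,"dz": 0,"rx": 0,"ry": 0,"rz": 1},
  {"dx": 0,"dy": 0,"dz": 0,"rx": 0,"ry": 0,"rz": 1},
  {"dx": 0,"dy": 0,"dz": 0,"rx": 0,"ry": 0,"rz": 1},
])

```text
clock: 36.65
tool_pos: [489.6, 207.1, 93.1]
eef_rot: [[0.701, -0.713, -0.001], [-0.713, -0.701, -0.0], [-0.001, 0.001, -1.0]]
contact_force: [0.0, 0.0, -1.2]
width: 0.243
```

Request:
jog_arm([
  {"dx": 0,"dy": 0,"dz": 0,"rx": 0,"ry": 0,"rz": 1},
  {"dx": 0,"dy": 0,"dz": 0,"rx": 0,"ry": 0,"rz": 1},
  {"dx": 0,"dy": 0,"dz": 0,"rx": 0,"ry": 0,"rz": 1},
  {"dx": 0,"dy": 0,"dz": 0,"rx": 0,"ry": 0,"rz": 1},
  {"dx": 0,"dy": 0,"dz": 0,"rx": 0,"ry": 0,"rz": 1},
  {"dx": 0,"dy": 0,"dz": 0,"rx": 0,"ry": 0,"rz": 1},
  {"dx": 0,"dy": 0,"dz": 0,"rx": 0,"ry": 0,"rz": 1},
  {"dx": 0,"dy": 0,"dz": 0,"rx": 0,"ry": 0,"rz": 1},
])

```text
clock: 37.32
tool_pos: [489.8, 206.7, 93.1]
eef_rot: [[0.216, -0.976, -0.001], [-0.976, -0.216, -0.0], [-0.0, 0.001, -1.0]]
contact_force: [-0.5, -0.1, -0.7]
width: 0.244
```

Request:
jog_arm([
  {"dx": 0,"dy": 0,"dz": 0,"rx": 0,"ry": 0,"rz": 1},
  {"dx": 0,"dy": 0,"dz": 0,"rx": 0,"ry": 0,"rz": 1},
  {"dx": 0,"dy": 0,"dz": 0,"rx": 0,"ry": 0,"rz": 1},
  {"dx": 0,"dy": 0,"dz": 0,"rx": 0,"ry": 0,"rz": 1},
  {"dx": 0,"dy": 0,"dz": 0,"rx": 0,"ry": 0,"rz": 1},
  {"dx": 0,"dy": 0,"dz": 0,"rx": 0,"ry": 0,"rz": 0.65},
  {"dx": 0,"dy": 0,"dz": 0,"rx": 0,"ry": 0,"rz": 0},
  {"dx": 0,"dy": 0,"dz": 0,"rx": 0,"ry": 0,"rz": 0},
])

```text
clock: 37.98
tool_pos: [489.9, 206.8, 93.2]
eef_rot: [[-0.171, -0.985, -0.001], [-0.985, 0.171, -0.0], [0.0, 0.001, -1.0]]
contact_force: [0.0, 0.2, -0.6]
width: 0.24
```

```bash
python3 -c "
from h import *
p=fc(0,-30)
grab('wrist','w9')
go(*p,9.5,-99.9)"
```

```text
t 38.03 q6 2.01 tot dx 0.02 dy -0.02 dz 3.35 rz 0.01 w 0.243 pos [490.  206.8  93.3] yaw -99.8 case [ -0.5 -29.6]
```

View pics/w9.png

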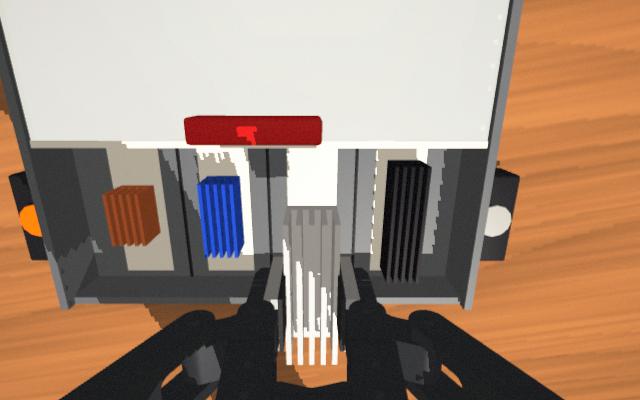

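This view is from the other side. The silver sink is over the empty bay, copper and blue are at (130,215) and (220,217), and black is at (407,220). Lowering.

Request:
jog_arm([
  {"dx": 0,"dy": 0,"dz": 1,"rx": 0,"ry": 0,"rz": 0},
  {"dx": 0,"dy": 0,"dz": 1,"rx": 0,"ry": 0,"rz": 0},
  {"dx": 0,"dy": 0,"dz": 0.6,"rx": 0,"ry": 0,"rz": 0},
  {"dx": 0,"dy": 0,"dz": 0.4,"rx": 0,"ry": 0,"rz": 0},
  {"dx": 0,"dy": 0,"dz": 0.2,"rx": 0,"ry": 0,"rz": 0},
  {"dx": 0,"dy": 0,"dz": 0.12,"rx": 0,"ry": 0,"rz": 0},
  {"dx": 0,"dy": 0,"dz": 0.04,"rx": 0,"ry": 0,"rz": 0},
  {"dx": 0,"dy": 0,"dz": 0,"rx": 0,"ry": 0,"rz": 0},
])

```text
clock: 38.7
tool_pos: [490.8, 207.1, 10.1]
eef_rot: [[-0.172, -0.985, 0.001], [-0.985, 0.172, 0.0], [-0.001, -0.001, -1.0]]
contact_force: [0.2, -0.0, -0.2]
width: 0.242
```

Request:
jog_arm([
  {"dx": 0,"dy": 0,"dz": 0,"rx": 0,"ry": 0,"rz": 0},
  {"dx": 0,"dy": 0,"dz": 0,"rx": 0,"ry": 0,"rz": 0},
  {"dx": 0,"dy": 0,"dz": 0,"rx": 0,"ry": 0,"rz": 0},
  {"dx": 0,"dy": 0,"dz": 0,"rx": 0,"ry": 0,"rz": 0},
  {"dx": 0,"dy": 0,"dz": -0.5,"rx": 0,"ry": 0,"rz": 0},
  {"dx": 0,"dy": 0,"dz": -1,"rx": 0,"ry": 0,"rz": 0},
  {"dx": 0,"dy": 0,"dz": -1,"rx": 0,"ry": 0,"rz": 0},
  {"dx": 0,"dy": 0,"dz": -1,"rx": 0,"ry": 0,"rz": 0},
], jaw=42)

```text
clock: 39.37
tool_pos: [489.9, 206.8, 98.0]
eef_rot: [[-0.172, -0.985, -0.001], [-0.985, 0.172, -0.0], [0.0, 0.001, -1.0]]
contact_force: [0.1, 0.4, -0.4]
width: 0.494
```

Request:
jog_arm([
  {"dx": 0,"dy": 0.5,"dz": -1,"rx": 0,"ry": 0,"rz": 0},
  {"dx": 0,"dy": 0.5,"dz": -1,"rx": 0,"ry": 0,"rz": 0},
  {"dx": 0,"dy": 0.5,"dz": -1,"rx": 0,"ry": 0,"rz": 0},
  {"dx": 0,"dy": 0.5,"dz": -1,"rx": 0,"ry": 0,"rz": 0},
  {"dx": 0,"dy": 0.5,"dz": 0,"rx": 0,"ry": 0,"rz": 0},
  {"dx": 0,"dy": 0.5,"dz": 0,"rx": 0,"ry": 0,"rz": 0},
  {"dx": 0,"dy": 0,"dz": 0,"rx": 0,"ry": 0,"rz": 0},
  {"dx": 0,"dy": 0,"dz": 0,"rx": 0,"ry": 0,"rz": 0},
], jaw=0)

```text
clock: 40.03
tool_pos: [415.1, 219.5, 196.0]
eef_rot: [[-0.171, -0.985, -0.002], [-0.985, 0.171, -0.001], [0.001, 0.002, -1.0]]
contact_force: [0.7, 0.6, 0.5]
width: -0.001
```

```bash
python3 - <<'E'
from h import *
im,s=grab('wrist','w10');W=cloud(im)
Wc=np.dstack([(W[...,:2]-C)@RC,W[...,2]])
go(*fc(85,0),46,-99.9)
for n,y in (('80',-90),('65',-30),('50',30),('35',90)):
    m=(abs(Wc[...,1]-y)<27)&(abs(Wc[...,0])<50)&(Wc[...,2]>18)&(Wc[...,2]<32)
    print(n,rect(Wc,m))
m=(Wc[...,2]>50)&(Wc[...,2]<62)&(abs(Wc[...,1])<45)&(Wc[...,0]>0);print('handle',rect(Wc,m))
E
```

```text
t 40.08 q6 2.08 tot dx -1.20 dy -6.44 dz 5.99 rz 0.00 w 0.006 pos [415.9 219.5 196. ] yaw -99.9 case [-75.7 -29.8]
80 (array([ -3.8, -91.4]), 79.9, 22.4, -0.2, 2305, array([19.1, 27.2, 29. ]))
65 (array([ -0.2, -29. ]), 64.7, 21.9, 0.6, 1087, array([23.9, 27.8, 29.1]))
50 (array([ 0.2, 30.2]), 49.8, 22.6, 0.2, 1452, array([19.2, 27.1, 28.8]))
35 (array([ 1.1, 89.9]), 34.8, 23.2, 0.2, 1274, array([20.4, 26.7, 28.9]))
handle (array([59.7,  0.3]), 70.3, 13.4, 89.8, 2165, array([54. , 57.7, 59.1]))
```

View pics/w10.png

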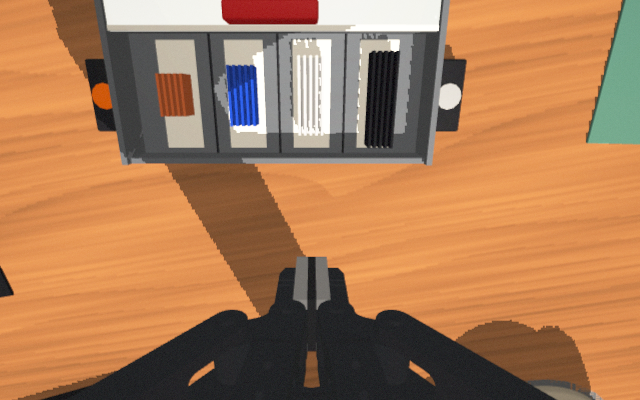

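All four are within 4 mm of their bay centres, flat and in order. The handle is at x = +59.7. Now I'll go round behind the rib and push the cover shut.

Request:
jog_arm([
  {"dx": -0.2,"dy": -0.98,"dz": 0,"rx": 0,"ry": 0,"rz": 0},
  {"dx": -0.2,"dy": -0.98,"dz": 0,"rx": 0,"ry": 0,"rz": 0},
  {"dx": -0.2,"dy": -0.98,"dz": 0,"rx": 0,"ry": 0,"rz": 0},
  {"dx": -0.2,"dy": -0.98,"dz": 0,"rx": 0,"ry": 0,"rz": 0},
  {"dx": -0.2,"dy": -0.98,"dz": 0,"rx": 0,"ry": 0,"rz": 0},
  {"dx": -0.2,"dy": -0.98,"dz": 0,"rx": 0,"ry": 0,"rz": 0},
  {"dx": 0,"dy": -0.95,"dz": 0,"rx": 0,"ry": 0,"rz": 0},
  {"dx": 0,"dy": 0,"dz": 0,"rx": 0,"ry": 0,"rz": 0},
])

```text
clock: 40.75
tool_pos: [595.1, 218.7, 194.6]
eef_rot: [[-0.174, -0.985, 0.002], [-0.985, 0.174, -0.001], [0.001, -0.002, -1.0]]
contact_force: [0.2, -0.4, 0.4]
width: 0.002
```

Request:
jog_arm([
  {"dx": 0,"dy": 0,"dz": 1,"rx": 0,"ry": 0,"rz": 0},
  {"dx": 0,"dy": 0,"dz": 1,"rx": 0,"ry": 0,"rz": 0},
  {"dx": 0,"dy": 0,"dz": 1,"rx": 0,"ry": 0,"rz": 0},
  {"dx": 0,"dy": 0,"dz": 1,"rx": 0,"ry": 0,"rz": 0},
  {"dx": 0,"dy": 0,"dz": 1,"rx": 0,"ry": 0,"rz": 0},
  {"dx": 0,"dy": 0,"dz": 0.6,"rx": 0,"ry": 0,"rz": 0},
  {"dx": 0,"dy": 0,"dz": 0.3,"rx": 0,"ry": 0,"rz": 0},
  {"dx": 0,"dy": 0,"dz": 0,"rx": 0,"ry": 0,"rz": 0},
])

```text
clock: 41.42
tool_pos: [588.1, 219.3, 46.6]
eef_rot: [[-0.172, -0.985, -0.005], [-0.985, 0.172, -0.001], [0.002, 0.005, -1.0]]
contact_force: [-0.3, -0.5, -0.3]
width: -0.001
```

```bash
python3 -c "
from h import *
go(*fc(-26,0),46,-99.9)"
```

```text
t 41.42 q6 1.99 tot dx -0.01 dy 4.80 dz 0.05 rz -0.01 w -0.001 pos [588.1 219.3  46.6] yaw -99.9 case [94.  -0.4]
```

Request:
jog_arm([
  {"dx": 0,"dy": 0.5,"dz": 0,"rx": 0,"ry": 0,"rz": 0},
  {"dx": 0,"dy": 0.7,"dz": 0,"rx": 0,"ry": 0,"rz": 0},
  {"dx": 0,"dy": 0.7,"dz": 0,"rx": 0,"ry": 0,"rz": 0},
  {"dx": 0,"dy": 0.7,"dz": 0,"rx": 0,"ry": 0,"rz": 0},
  {"dx": 0,"dy": 0.7,"dz": 0,"rx": 0,"ry": 0,"rz": 0},
  {"dx": 0,"dy": 0.7,"dz": 0,"rx": 0,"ry": 0,"rz": 0},
  {"dx": 0,"dy": 0.4,"dz": 0,"rx": 0,"ry": 0,"rz": 0},
  {"dx": 0,"dy": 0,"dz": 0,"rx": 0,"ry": 0,"rz": 0},
])

```text
clock: 42.08
tool_pos: [480.0, 239.3, 50.5]
eef_rot: [[-0.171, -0.985, 0.0], [-0.985, 0.171, 0.0], [-0.0, -0.0, -1.0]]
contact_force: [-0.3, 0.0, -0.3]
width: -0.001
```

Request:
jog_arm([
  {"dx": 0,"dy": 0.2,"dz": 0,"rx": 0,"ry": 0,"rz": 0},
  {"dx": 0,"dy": 0.15,"dz": 0,"rx": 0,"ry": 0,"rz": 0},
  {"dx": 0,"dy": 0.1,"dz": 0,"rx": 0,"ry": 0,"rz": 0},
  {"dx": 0,"dy": 0,"dz": 0,"rx": 0,"ry": 0,"rz": 0},
  {"dx": 0,"dy": 0,"dz": 0,"rx": 0,"ry": 0,"rz": 0},
  {"dx": 0,"dy": 0,"dz": 0,"rx": 0,"ry": 0,"rz": 0},
  {"dx": 0,"dy": 0,"dz": 0,"rx": 0,"ry": 0,"rz": 0},
  {"dx": 0,"dy": 0,"dz": 0,"rx": 0,"ry": 0,"rz": 0},
])

```text
clock: 42.75
tool_pos: [470.7, 240.8, 49.5]
eef_rot: [[-0.172, -0.985, 0.0], [-0.985, 0.172, 0.0], [-0.0, -0.0, -1.0]]
contact_force: [1.7, 0.2, 0.4]
width: -0.0
```

```bash
python3 -c "
from h import *
go(*fc(-27,0),46,-99.9)"
```

```text
t 42.75 q6 2.09 tot dx 0.02 dy 0.07 dz 0.14 rz -0.00 w -0.0 pos [470.7 240.8  49.5] yaw -99.9 case [-25.3   0.6]
```

Request:
jog_arm([
  {"dx": 0,"dy": 0.1,"dz": 0,"rx": 0,"ry": 0,"rz": 0},
  {"dx": 0,"dy": 0.05,"dz": 0,"rx": 0,"ry": 0,"rz": 0},
  {"dx": 0,"dy": 0,"dz": 0,"rx": 0,"ry": 0,"rz": 0},
  {"dx": 0,"dy": 0,"dz": 0,"rx": 0,"ry": 0,"rz": 0},
  {"dx": 0,"dy": 0,"dz": 0,"rx": 0,"ry": 0,"rz": 0},
  {"dx": 0,"dy": 0,"dz": 0,"rx": 0,"ry": 0,"rz": 0},
  {"dx": 0,"dy": 0,"dz": 0,"rx": 0,"ry": 0,"rz": 0},
  {"dx": 0,"dy": 0,"dz": 0,"rx": 0,"ry": 0,"rz": 0},
])

```text
clock: 43.42
tool_pos: [469.4, 241.1, 49.7]
eef_rot: [[-0.171, -0.985, 0.006], [-0.985, 0.171, -0.0], [-0.001, -0.006, -1.0]]
contact_force: [6.4, -2.4, -3.9]
width: 0.001
```

The force is up to about 7 N, so the cover is against its stop. Backing off, lifting and looking.

Request:
jog_arm([
  {"dx": 0,"dy": -0.4,"dz": 0,"rx": 0,"ry": 0,"rz": 0},
  {"dx": 0,"dy": 0,"dz": -1,"rx": 0,"ry": 0,"rz": 0},
  {"dx": 0,"dy": 0,"dz": -1,"rx": 0,"ry": 0,"rz": 0},
  {"dx": 0,"dy": 0,"dz": -1,"rx": 0,"ry": 0,"rz": 0},
  {"dx": 0,"dy": 0.8,"dz": -1,"rx": 0,"ry": 0,"rz": 0},
  {"dx": 0,"dy": 1,"dz": -1,"rx": 0,"ry": 0,"rz": 0},
  {"dx": 0,"dy": 1,"dz": -1,"rx": 0,"ry": 0,"rz": 0},
  {"dx": 0,"dy": 0,"dz": 0,"rx": 0,"ry": 0,"rz": 0},
])

```text
clock: 44.08
tool_pos: [404.7, 252.9, 203.7]
eef_rot: [[-0.171, -0.985, 0.002], [-0.985, 0.171, 0.003], [-0.003, -0.001, -1.0]]
contact_force: [0.8, -0.6, 0.0]
width: 0.001
```

```bash
python3 - <<'E'
from h import *
im,s=grab('wrist','w11');W=cloud(im)
Wc=np.dstack([(W[...,:2]-C)@RC,W[...,2]])
m=(Wc[...,2]>52)&(Wc[...,2]<62)&(abs(Wc[...,1])<45)&(Wc[...,0]>-80)&(Wc[...,0]<100);print('handle',rect(Wc,m))
print(s['tool_pos'],s['contact_force'],s['clock'])
im2,_=grab('scene','sc11');W=cloud(im2)
for q in('fan','screwdriver'):
  for r in arm.regions_of(q,'scene')[:2]:print(q,r['conf'],rect(W,np.array(r['pixels'])))
E
```

```text
handle (array([-44.5,   0.2]), 70.0, 13.8, 89.9, 1514, array([55.2, 57.8, 59. ]))
[404.66853764 252.85598723 203.70365568] [ 0.76461121 -0.5727098   0.04935951] 44.0833
fan 0.87 (array([ 758.4, -113.1]), 112.3, 81.3, -12.7, 1299, array([ 1.7, 16.6, 24.3]))
screwdriver 0.48 (array([ 758.9, -106.4]), 115.0, 94.3, -13.2, 1288, array([ 1.7, 16.7, 24.3]))
screwdriver 0.18 (array([512.4, 243.2]), 353.8, 310.3, 79.9, 5301, array([ 4.2, 31.5, 38.3]))
```

View pics/w11.png

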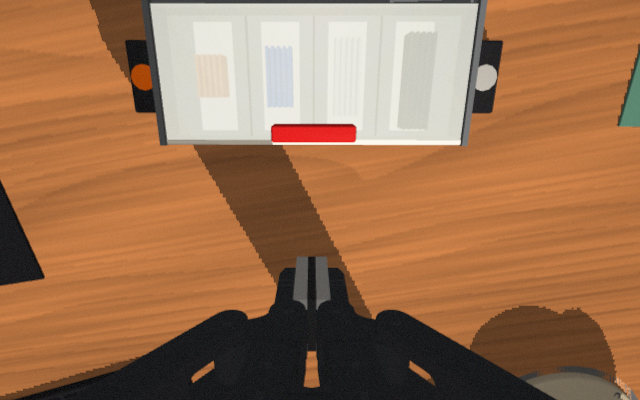

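View pics/sc11.png

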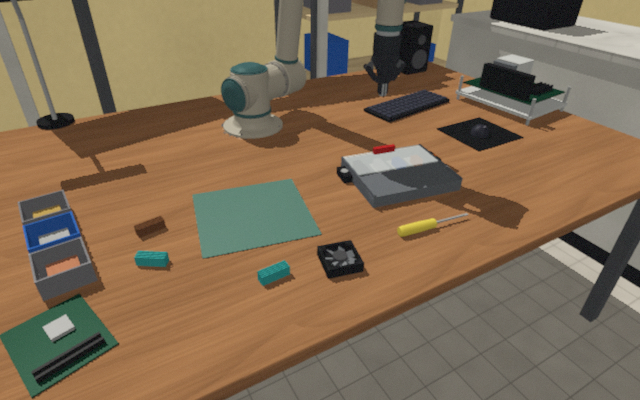

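The cover is shut, with the handle at x = −44.5 against −45 nominal. The sinks show in order through it: copper (212,75) by the orange dot, then blue (280,75), silver (347,75) and black (415,80). The fan (340,258) and screwdriver (430,225) are at their starting pixels. Handing in.

```bash
python3 -c "
from rig import arm
print(arm.close_job())"
```

```text
the job is handed in; nothing more can be done
None
```

The four heat sinks are in the case in the right order, the cover is shut, and I handed the job in at about 44 s of the 118 s allowed. No verdict was reported.

- **Sinks:** with the cover still open, a depth check put all four flat and within about 0.6° of the case's x. Sink35, sink50 and sink65 were about 1 mm from their bay centres. Sink80 was 4 mm off in x and 1 mm in y, against a 12 mm limit.
- **Order:** copper is at the orange-dot end, then blue, silver and black. After shutting the cover I confirmed this only by eye through the clear cover; I did not measure it again.
- **Cover:** I pushed it back until the handle measured x = +59.7 mm (fully back is +60), then shut until it met the stop. The handle then measured x = −44.5 mm (−45 is shut).
- **Robot:** the gripper was empty and clear of everything at hand-in.
- **Bystanders:** the fan and screwdriver are at the same pixels as at the start. In the last picture the network did not find the screwdriver and marked the fan and case instead. Its fan centre read about 15 mm from the first reading, and I put that down to the visible outline changing.
- **Other:** two early moves were refused because rows must carry all six numbers; nothing moved. Sink80 met the case floor with about 17 N as I set it down; the other three went down with almost no force.

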